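# Strip a washed propeller hub bolt set off its spindle for inspection

## Task

The washed parts of a propeller hub bolt set are strung on the spindle: take them off one at a time from the top and set each, lowered and not dropped, at its own station. Seat the castle nut flat on the red thread checker with its bore over the pin, lay the steel washer flat in the middle of the granite plate, stand the flanged sleeve, flange down, in the middle of the run-out turntable, and lay the spent copper crush washer flat on the floor of the scrap dish. Leave the bolt and the caliper where they lie.

Things in the scene. Friction and masses are not known exactly. Their poses are not given: they have to be found in the camera images.
- nut_c (a point): Castle nut, bare steel hexagon, 30 mm across flats, 22 mm high (plain hexagon for the lower 16 mm, six castellations above, no wider), bore 17.5 mm, about 80 g. At the start the top part on the spindle. Point: on its axis, half-way up (11 mm above its underside); z up along the bore, x square to one pair of flats (the other pairs at 60 and 120 degrees).
- washer_c (a point): Plain steel washer, 46 mm outside diameter, 21 mm bore, 6 mm thick, about 60 g. At the start it lies second from the top, under the nut and on the sleeve's 34 mm barrel, so its rim stands free with 20 mm of air below it. The point is its centre, half-way up (3 mm); z along the bore.
- sleeve_c (a point): Flanged drive sleeve, bare steel, 26 mm high in all: a flange 56 mm across and 6 mm thick at the bottom and a plain barrel 34 mm in diameter for the 20 mm above it; bore 20 mm; about 170 g. At the start it is third from the top, flange down on the copper washer. The point is on its axis, 13 mm above the underside of the flange; z up along the bore, away from the flange.
- crush_c (a point): Copper crush washer, 66 mm outside diameter, 22 mm bore, 6 mm thick, 150 g; lowest part, underside 30 mm above the bench on the spindle's 42 mm wide shoulder, 20 mm of air under its rim. The fixed spindle: foot 90 mm across, 10 mm high; plain rod 14 mm thick, tip 76 mm above the bench; parts slide straight up off it with play. Point: its centre, half-way up (3 mm); z along the bore.
- checker: Thread checker, fixed: red anodised block 60 mm (x) by 116 mm (y) and 14 mm high, with some flush gauge holes and, standing in the middle of its top, one plain steel pin 13 mm in diameter and 20 mm high, its upper 9 mm tapering to 4 mm. Origin in the middle of the underside, under the pin; z up. A nut seated over the pin rests on the top of the block, 14 mm above the bench.
- granite: Granite plate, fixed: square black slab 104 by 104 mm on small feet, its top 25 mm above the bench. Origin on the bench under its middle; z up.
- turntable: Run-out turntable, fixed and locked: grey round base with a bare aluminium round plate 96 mm across with fine turned rings; the plate's top is 24 mm above the bench. A short lock screw sticks out at the side. Origin on the bench under the middle of the plate; z up.
- dish: Scrap dish, fixed: empty round dark steel dish, 132 mm across the rim, sides sloping out from a flat floor about 116 mm across, rim 14 mm above the bench, floor 3 mm above the bench. Origin in the middle of its underside; z up.
- bolt: Tarnished hub bolt lying loose on the bench, 98 mm long, hexagon head 30 mm across flats, shank 20 mm in diameter, up to 33 mm high. To be left alone. Origin on the bench 30 mm towards the tip from the underside of the head; x along the shank towards the tip.
- caliper: Steel vernier caliper lying flat and loose on the bench, 215 mm long (y), about 75 mm over the jaws, up to 10 mm high. To be left alone. Origin on the bench under the middle of the beam.
Mind the look-alikes: they are no part of the job. What is shaped like the part that bears crush_c but pink is not meant. Leave any pink look-alike of the part that bears washer_c alone.

How it is judged (in metres and radians):
On the way, in this order (a step that is already met when the one before it is completed fails the run):
1. the nut is seated over the checker's pin and let go (horizontal distance between nut_c and checker below 0.006 m and z of nut_c in the frame of checker between 0.021 and 0.029 m and angle between nut_c's own z axis and vertical below 0.12 rad and contact force between the fingers and nut below 0.1 N and linear speed of nut below 0.03 m/s), for 0.2 s.
2. the steel washer lies on the granite plate and is let go (horizontal distance between washer_c and granite below 0.015 m and z of washer_c in the frame of granite between 0.024 and 0.032 m and angle between washer_c's own z axis and vertical below 0.12 rad and contact force between the fingers and washer below 0.1 N and linear speed of washer below 0.03 m/s), for 0.2 s.
3. the sleeve stands on the turntable and is let go (horizontal distance between sleeve_c and turntable below 0.012 m and z of sleeve_c in the frame of turntable between 0.033 and 0.041 m and angle between sleeve_c's own z axis and vertical below 0.12 rad and contact force between the fingers and sleeve below 0.1 N and linear speed of sleeve below 0.03 m/s), for 0.2 s.
4. the copper washer lies in the dish and is let go (horizontal distance between crush_c and dish below 0.032 m and z of crush_c in the frame of dish between 0.002 and 0.01 m and angle between crush_c's own z axis and vertical below 0.12 rad and contact force between the fingers and crush below 0.1 N and linear speed of crush below 0.03 m/s), for 0.2 s.
At the end, for the whole second after the job is handed in: All released and at rest, upright and level (0.12 rad), at seated height (4 mm): nut over the pin on the checker (6 mm), steel washer in the middle of the granite (15 mm), sleeve flange down in the middle of the turntable (12 mm), copper washer flat on the floor of the dish (32 mm) (all of step 1 and all of step 2 and all of step 3 and all of step 4); the robot touches nothing.
It fails at once if a part is dropped: it falls free faster than 0.7 m/s (a fall of more than about 25 mm) ((linear speed of crush above 0.7 m/s and contact force between the fingers and crush below 0.1 N) or (linear speed of sleeve above 0.7 m/s and contact force between the fingers and sleeve below 0.1 N) or (linear speed of washer above 0.7 m/s and contact force between the fingers and washer below 0.1 N) or (linear speed of nut above 0.7 m/s and contact force between the fingers and nut below 0.1 N)).
It fails at once if the bolt or the caliper is shifted by more than 20 mm (distance of any of bolt, caliper from where it was at the start of the episode above 0.02 m).
It also fails if it takes over 131 s, if anything falls off the work surface, if the arm or the gripper's body presses on something with over 40 N, if the wrist force passes 120 N, or if a joint passes its speed limit or range.

## Robot

A 7-joint arm with a two-finger parallel gripper is mounted at the origin on the work surface. World frame = base frame: x ahead of the robot, y to its left, z up, the work surface at z = 0. Lengths are in m, angles in degrees, forces in N, time in s.
With the tool pointing down it reaches from about 0.425 to 0.875 m from the base axis. Payload 4.7 kg.
Tool frame: the origin (TCP) lies midway between the tips of the shut fingers; the grasp point (between the pads) lies env.grip_point_offset behind it (env.grip_point_offset is the distance from the TCP to the grasp point, in m); x points along the fingers, y is the direction in which the jaws open and shut, and the axes are right-handed (so a half turn about x gives the same grasp; the last joint's range is limited). The gripper opens to 87 mm and grips with 3 to 60 N. Pads are 19 mm wide; open, the fingers measure 117 mm over their backs; the gripper's body (75 mm by 190 mm) begins 51 mm behind the grasp point.
Start: joints at [67.557, 18.392, -4.016, 83.108, 1.295, 78.541, -3.26], TCP at [0.257, -0.597, 0.223] pointing down, gripper open.
Joint ranges: [-163.93, 163.93], [-17.29, 119.83], [-79.2, 71.16], [3.27, 140.29], [-89.18, 269.18], [5.43, 117.66], [-154.24, 154.24]. Speed limits (degrees/s): [147.25, 147.25, 180, 180, 180, 180, 180].

## Interface

Orientations are given as [roll, pitch, yaw] about the fixed x, y, z axes, in that order (R = Rz(yaw) Ry(pitch) Rx(roll)).
In Python, from cell import readout, read_camera, camera_params, sign_off, spot_in, pinpoint, env gives the robot as it stands.
- The arm moves only by the shell command python3 -m pendant 'ROWS' [OPENING] [FORCE]. ROWS is a JSON object of lists of equal length, an entry for each row: "xyz": the shift along the world's x, y, z in m, a list of three; "turn": the turn about the world's z in rad. A call has 1 to 10 rows; each row shifts and turns the pose as measured when the row begins; what a row does not reach is not made up. A row lasts 1/8 s, in which the tool goes at most 62.5 mm and 10.7 degrees, less where a joint would pass 70% of its speed; a pose out of reach is approached as far as the arm can. A call is refused whole if a number of a shift passes 0.0625 or a number of a turn 0.188, either way. A call with a gripper value outside its range is refused whole. OPENING is the opening, from 0 (shut) to 1 (fully open), set as the call begins (- or left out, the last holds). The fingers move at their own pace and stop on an object; FORCE is the grip in N (left out, the last holds). Time passes only in rows, so rows that do not move let the fingers close. It gives the time, the measured TCP pose, the force and the opening at its end, in the units of the state.
- readout.get_obs(): the state, without advancing time (a new reading comes with each control period).
- read_camera(name): name is "scene" or "side" or "wrist"; returns the picture (384x512x3 uint8, red, green, blue); there is no depth.
- camera_params(name): a dict with "fx", "fy", "cx", "cy" (pixels), "rvec" (rotation vector, rad) and "tvec" (3), from world to camera coordinates, as OpenCV has them; the wrist camera has in their place "hand_eye" (4x4, takes a point from camera to tool coordinates, whose origin is the TCP and whose axes are the tool frame's). Camera axes: x right, y down, z forward; pixel columns grow to the right and rows downward; lengths in m; the calibration is good to about 2 mm. A picture is of the moment at which its call begins: read the wrist's pose just before it. camera_params takes no time and is no camera call.
- sign_off(): hands the job in, once; it reports no verdict.
Trained networks look in the newest picture that a camera, given by its name, has taken for a name from the list of things; names that differ only in an ending like _2 or _b are one class to them, and where a whole thing is asked for, a point or a joint stands for the part that bears it (a point fixed in the world has none). Each returns a list of dicts, best first, with "score" (0 to 1); they miss things now and then, are a little off and sometimes report something else, mostly with a low value. They report only what shows in the picture. A call takes as long as a camera call. They do not tell look-alikes from the thing itself.
- spot_in(camera, name): "at" ([x, y, z] in m, in the coordinates of the camera as it stood for that picture, good to about 4 mm: the middle of the surface that is visible of it).
- pinpoint(camera, name): "at" ([x, y, z] in m, in the coordinates of the camera as it stood for that picture, good to about 4 mm: a listed point, or the origin of a listed thing).
The state is a dict: "time_s": time; "qpos": joint angles; "joint_velocities": joint speeds; "effort": joint torques, N m; "tool_pos": TCP position; "tool_rot": TCP orientation; "force": force on the tool from outside, world axes, zero at the start; "wrist_torque": the same for the moment, N m; "grip_width": finger opening in m.
Only numpy, scipy, OpenCV 4.12 (cv2) and the standard library are available. Lean on these libraries where they do the work, as an engineer would, in place of code of your own. Each camera call takes 0.05 s, during which the arm holds its last target.

## Working session

There is one attempt and no reset: what is moved stays moved. The work goes in short steps, Python scripts to look and compute and a shell command to move; the robot and the scene stay as the last step left them, time stands still between calls to the robot, and variables do not carry over. Pictures are saved under pics/ and viewed, and the job is handed in when it is done.

```bash
ls; mkdir -p pics; cat > h.py <<'E'
import numpy as np,cv2
from scipy.spatial.transform import Rotation as R
from cell import readout, read_camera, camera_params, sign_off, spot_in, pinpoint, env
def tool():
    o=readout.get_obs(); T=np.eye(4); r=np.array(o['tool_rot']); 
    T[:3,:3]=R.from_euler('xyz',r,degrees=True).as_matrix(); T[:3,3]=o['tool_pos']; return T
def c2w(cam):
    p=camera_params(cam)
    if 'hand_eye' in p: return tool()@np.array(p['hand_eye'])
    T=np.eye(4);T[:3,:3]=R.from_rotvec(np.array(p['rvec']).ravel()).as_matrix();T[:3,3]=np.array(p['tvec']).ravel()
    return np.linalg.inv(T)
def W(T,at): return (T@np.r_[np.array(at),1])[:3]
def px(cam,at):
    p=camera_params(cam);return (p['fx']*at[0]/at[2]+p['cx'],p['fy']*at[1]/at[2]+p['cy'])
def snap(cam,name,scale=1):
    T=c2w(cam);im=read_camera(cam);cv2.imwrite('pics/'+name,cv2.resize(im[:,:,::-1],None,fx=scale,fy=scale,interpolation=cv2.INTER_CUBIC));return T,im
def proj(cam,T,X):
    c=(np.linalg.inv(T)@np.r_[np.array(X),1])[:3];return px(cam,c)
def ray(cam,T,u,v,z):
    p=camera_params(cam);d=T[:3,:3]@np.array([(u-p['cx'])/p['fx'],(v-p['cy'])/p['fy'],1]);o=T[:3,3];return o+d*(z-o[2])/d[2]
E
python3 - <<'E'
from h import *
o=readout.get_obs();print(o);print(env.grip_point_offset)
for c in ['scene','side','wrist']:
    T,im=snap(c,c+'0.png',1.5);print(c,T[:3,3].round(3),camera_params(c))
E
```

```text
pics
{'time_s': 0.0, 'qpos': array([67.55654346, 18.43932181, -4.016115  , 83.17535796,  1.29684212,
       78.53937871, -3.25978398]), 'joint_velocities': array([-0.02566481, -0.05117513,  0.02820435, -0.07004108,  0.10538255,
        0.06844225,  0.0897328 ]), 'effort': array([ 3.75705467e-04, -4.91286564e+01, -4.03775750e-01, -3.12527704e+01,
       -6.40020682e-02,  4.36745526e-02,  1.59445899e-04]), 'tool_pos': array([ 0.25632921, -0.59672611,  0.22145462]), 'tool_rot': array([-86.14775277,  89.8910426 , 117.106601  ]), 'force': array([0.18595486, 0.09736887, 0.48220795]), 'wrist_torque': array([ 0.03404062,  0.00078163, -0.01766433]), 'grip_width': 0.08674886201327264}
0.0187
scene [ 1.439 -0.458  0.782] {'fx': 481.2621092055702, 'fy': 481.2621092055702, 'cx': 254.27174139907345, 'cy': 183.85805480619524, 'rvec': array([ 1.97544829,  1.14818987, -0.57549084]), 'tvec': array([-0.30670289, -0.27079895,  1.6502917 ])}
side [ 0.373 -0.818  0.674] {'fx': 445.74997284823974, 'fy': 445.74997284823974, 'cx': 246.26146935379722, 'cy': 189.20361804296337, 'rvec': array([ 2.14767707, -0.31037588,  0.18713787]), 'tvec': array([-0.60542607,  0.17449785,  0.93035769])}
wrist [ 0.32  -0.569  0.384] {'fx': 314.7776559547841, 'fy': 314.7776559547841, 'cx': 254.45983714171604, 'cy': 190.71966435280035, 'hand_eye': array([[ 2.72949358e-04, -2.57165484e-01,  9.66367342e-01,
        -1.62371714e-01],
       [ 9.99999629e-01,  8.59879291e-04, -5.36214135e-05,
        -5.31769255e-04],
       [-8.17169688e-04,  9.66366998e-01,  2.57165623e-01,
        -6.94938187e-02],
       [ 0.00000000e+00,  0.00000000e+00,  0.00000000e+00,
         1.00000000e+00]])}
```

View pics/scene0.png

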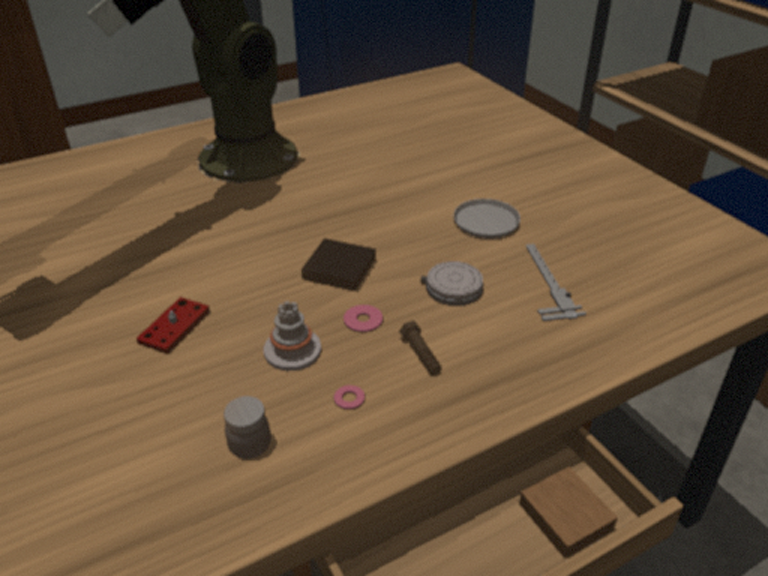

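View pics/side0.png

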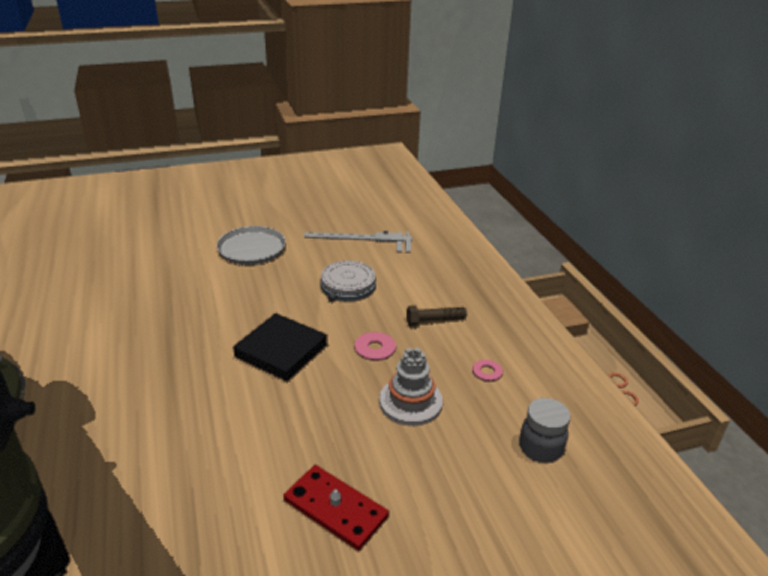

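View pics/wrist0.png

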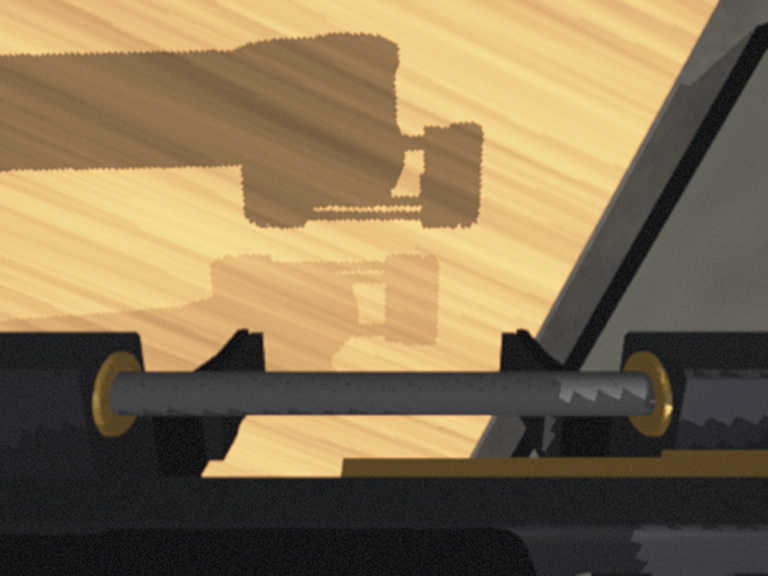

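The scene view (1.5x) shows the spindle stack at about (290,335), checker (172,325), granite (340,263), turntable (455,282), dish (487,219), bolt (420,347), caliper (555,285). Two pink rings lie flat on the bench at (363,318) and (349,397); these are the look-alikes. An unlisted grey jar stands at (247,427). The real washers are the ones on the spindle.

```bash
python3 - <<'E'
from h import *
for c in ['scene','side']:
    T,im=snap(c,c+'1.png')
    for n in ['nut_c','washer_c','sleeve_c','crush_c','checker','granite','turntable','dish','bolt','caliper']:
        for d in pinpoint(c,n)[:3]:
            print(c,n,round(d['score'],2),W(T,d['at']).round(4),np.round(px(c,d['at'])))
    cv2.imwrite('pics/z_'+c+'.png',cv2.resize(im[195:255,160:260,::-1] if c=='scene' else im[220:290,235:335,::-1],None,fx=6,fy=6,interpolation=cv2.INTER_CUBIC))
E
```

```text
scene nut_c 0.75 [ 0.6455 -0.1757  0.081 ] [191. 209.]
scene nut_c 0.59 [ 0.4942 -0.3178  0.0018] [116. 218.]
scene washer_c 0.79 [ 0.7751 -0.1453  0.0055] [231. 264.]
scene washer_c 0.64 [ 0.6411 -0.1715  0.0648] [193. 213.]
scene sleeve_c 0.59 [ 0.6379 -0.1705  0.0338] [194. 222.]
scene sleeve_c 0.57 [ 0.6443 -0.1739  0.0803] [192. 209.]
scene sleeve_c 0.57 [ 0.4944 -0.3193  0.0014] [115. 218.]
scene crush_c 0.91 [ 0.6302 -0.0396  0.0031] [242. 212.]
scene crush_c 0.6 [ 0.6384 -0.1714  0.0335] [194. 222.]
scene crush_c 0.32 [ 0.7441 -0.003  -0.0012] [279. 235.]
scene checker 0.58 [ 0.4955 -0.3193  0.0011] [116. 218.]
scene granite 0.69 [ 0.4889 -0.0116  0.0027] [226. 179.]
scene granite 0.26 [ 0.6385 -0.172   0.0314] [193. 223.]
scene turntable 0.65 [0.6387 0.1348 0.0008] [302. 193.]
scene dish 0.68 [0.4914 0.3099 0.0013] [323. 148.]
scene bolt 0.78 [ 7.441e-01 -3.200e-03  5.000e-04] [279. 235.]
scene caliper 0.88 [7.001e-01 2.974e-01 2.000e-04] [366. 186.]
scene caliper 0.16 [ 0.6396 -0.1754  0.0507] [192. 217.]
side nut_c 0.8 [ 0.6426 -0.1727  0.0808] [276. 240.]
side washer_c 0.65 [ 0.7736 -0.1429  0.0068] [324. 247.]
side washer_c 0.51 [ 0.6377 -0.1723  0.0667] [273. 246.]
side sleeve_c 0.5 [ 0.642  -0.1696  0.0498] [275. 251.]
side crush_c 0.94 [ 0.6276 -0.0392  0.0079] [249. 229.]
side crush_c 0.61 [ 0.4851 -0.0134  0.0021] [187. 235.]
side crush_c 0.52 [ 0.6375 -0.1704  0.0328] [272. 257.]
side checker 0.7 [ 0.495  -0.3188  0.0051] [225. 338.]
side granite 0.94 [ 0.4848 -0.0117  0.0028] [187. 234.]
side turntable 0.92 [0.6314 0.1388 0.0043] [231. 190.]
side dish 0.74 [ 0.6382 -0.171   0.0336] [273. 257.]
side dish 0.6 [0.4895 0.312  0.0039] [168. 165.]
side bolt 0.72 [0.7409 0.0017 0.0032] [287. 213.]
side caliper 0.67 [0.6976 0.2983 0.0036] [238. 158.]
```

View pics/z_side.png

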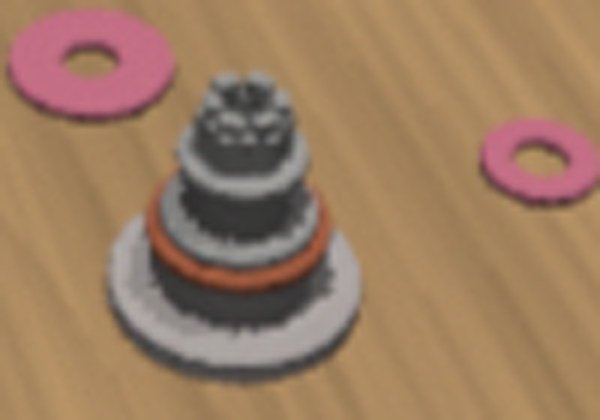

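View pics/z_scene.png

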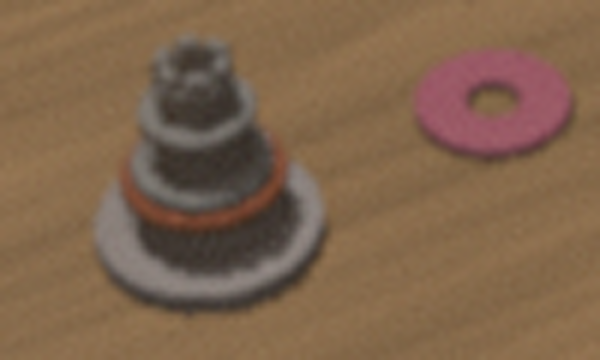

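```bash
python3 - <<'E'
from h import *
T=tool();print(T.round(3))
for c,u,v,v2 in [('scene',245/1.5,400/1.5,455/1.5),('side',548/1.5,405/1.5,455/1.5)]:
    t=c2w(c)
    print('jar base front',ray(c,t,u,v2,0).round(3))
    for z in (.05,.08,.1): print('jar top',z,ray(c,t,u,v,z).round(3))
E
```

```text
[[ 0.     0.395 -0.919  0.257]
 [-0.    -0.919 -0.395 -0.597]
 [-1.     0.     0.     0.223]
 [ 0.     0.     0.     1.   ]]
jar base front [ 0.798 -0.311  0.   ]
jar top 0.05 [ 0.751 -0.287  0.05 ]
jar top 0.08 [ 0.779 -0.294  0.08 ]
jar top 0.1 [ 0.798 -0.298  0.1  ]
jar base front [ 0.783 -0.312  0.   ]
jar top 0.05 [ 0.796 -0.273  0.05 ]
jar top 0.08 [ 0.776 -0.299  0.08 ]
jar top 0.1 [ 0.762 -0.317  0.1  ]
```

The crops confirm it: on the spindle sit the steel nut, steel washer, sleeve and an orange copper washer. Both pink rings lie flat on the bench and are not meant. Moving over the spindle.

```bash
python3 -m pendant '{"xyz":[[0.038,0.042,0],[0.038,0.042,0],[0.038,0.042,0],[0.038,0.042,0],[0.038,0.042,0],[0.038,0.042,0],[0.038,0.042,0],[0.038,0.042,0],[0.038,0.042,0],[0.038,0.042,0]],"turn":[0,0,0,0,0,0,0,0,0,0]}' 1 20; python3 -m pendant '{"xyz":[[0,0,-0.01],[0,0,0],[0,0,0]],"turn":[0,0,0]}'
```

```text
time_s: 2.5
tool_pos: [0.6408, -0.1695, 0.2241]
tool_rot: [81.6, 89.6, -76.0]
force: [1.0, 0.0, -0.3]
grip_width: 0.0867
time_s: 2.88
tool_pos: [0.6428, -0.1641, 0.2134]
tool_rot: [99.2, 89.8, -58.0]
force: [-1.0, -0.4, 0.2]
grip_width: 0.087
```

```bash
python3 - <<'E'
from h import *
T,im=snap('wrist','w1.png',1.5);print(tool().round(3))
for n in ['nut_c','crush_c']:
    for d in pinpoint('wrist',n)[:2]: print(n,round(d['score'],2),W(T,d['at']).round(4),np.round(px('wrist',d['at'])))
print(proj('wrist',T,[.64,-.1715,.09]))
E
```

```text
[[ 0.002  0.387 -0.922  0.642]
 [-0.004 -0.922 -0.387 -0.165]
 [-1.     0.004 -0.     0.213]
 [ 0.     0.     0.     1.   ]]
nut_c 0.79 [ 0.645  -0.1745  0.0754] [265. 182.]
nut_c 0.7 [ 7.378e-01  5.000e-04 -3.600e-03] [150.  30.]
crush_c 0.86 [ 0.6297 -0.0381  0.0029] [151. 136.]
(np.float64(260.6318309796484), np.float64(189.62921985823002))
```

View pics/w1.png

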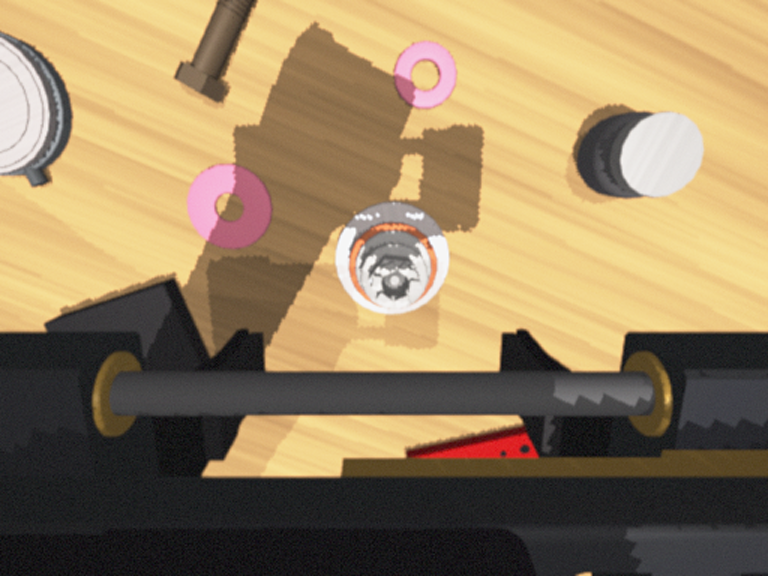

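```bash
python3 - <<'E'
import cv2
im=cv2.imread('pics/w1.png')
cv2.imwrite('pics/w1z.png',cv2.resize(im[195:325,325:460],None,fx=4.4,fy=4.4,interpolation=cv2.INTER_CUBIC))
E
```

```text
(no output)
```

View pics/w1z.png

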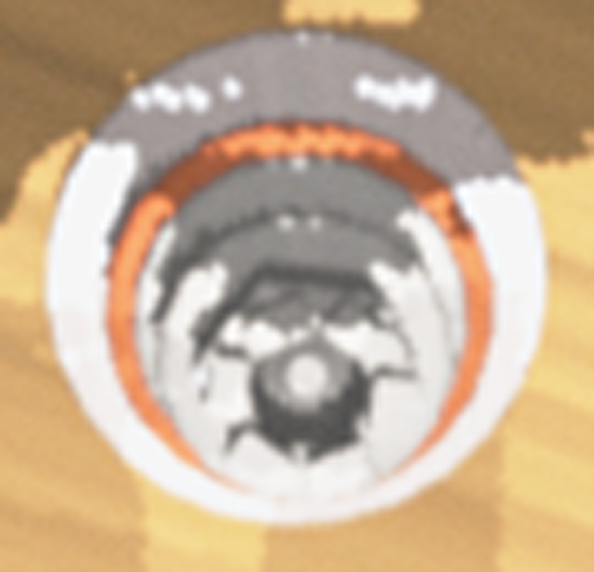

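```bash
python3 - <<'E'
from h import *
T=c2w('wrist');print(ray('wrist',T,263.3,186.8,.076))
E
python3 -m pendant '{"xyz":[[0,-0.002,-0.04],[0,0,-0.04],[0,0,0],[0,0,0]],"turn":[0,0,0,0]}'
python3 - <<'E'
from h import *
T,im=snap('wrist','w2.png',1.5);print(tool().round(4))
u,v=proj('wrist',T,[.643,-.173,.083]);print(u,v);u=int(u);v=int(v)
cv2.imwrite('pics/w2z.png',cv2.resize(im[v-50:v+50,u-60:u+60,::-1],None,fx=6,fy=6,interpolation=cv2.INTER_CUBIC));print(u,v)
E
```

```text
[ 0.64026836 -0.17541959  0.076     ]
time_s: 3.52
tool_pos: [0.6431, -0.1716, 0.1362]
tool_rot: [116.6, 89.4, -41.0]
force: [0.2, -0.2, -0.3]
grip_width: 0.0868
[[ 0.0077  0.3814 -0.9244  0.6429]
 [-0.0071 -0.9244 -0.3814 -0.1716]
 [-0.9999  0.0096 -0.0044  0.1361]
 [ 0.      0.      0.      1.    ]]
256.280762683889 208.1293422703365
256 208
```

View pics/w2z.png

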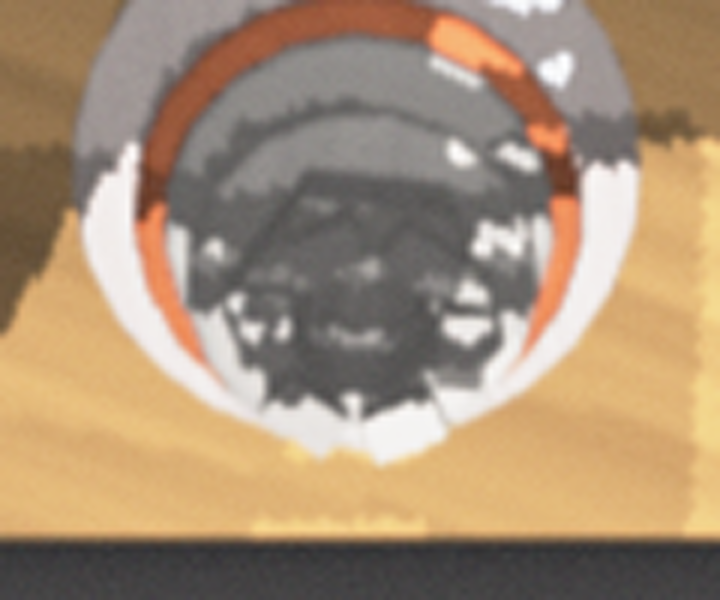

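```bash
cat > ov.py <<'E'
from h import *
import sys
def overlay(T,im,cx,cy,base,yaws,out,u,v):
    tiles=[]
    for yaw in yaws:
        S=6;t=cv2.resize(im[v-50:v+50,u-50:u+50,::-1],None,fx=S,fy=S,interpolation=cv2.INTER_CUBIC)
        for z,c in ((0,(0,255,0)),(.022,(0,0,255))):
            P=[]
            for k in range(6):
                a=np.radians(yaw+30+60*k);r=.015/np.cos(np.pi/6)
                a_,b_=proj('wrist',T,[cx+r*np.cos(a),cy+r*np.sin(a),base+z]);P.append([(a_-u+50+.5)*S,(b_-v+50+.5)*S])
            cv2.polylines(t,[np.int32(P)],True,c,1)
        cv2.putText(t,str(yaw),(5,30),0,1,(255,0,0),2)
        tiles.append(cv2.resize(t,(390,290) if len(yaws)>2 else (400,400)))
    cv2.imwrite(out,np.vstack([np.hstack(tiles[:2]),np.hstack(tiles[2:])]) if len(tiles)>2 else np.hstack(tiles))
E
python3 - <<'E'
from ov import *
T=tool()@np.array(camera_params('wrist')['hand_eye'])
im=cv2.imread('pics/w2.png')[:,:,::-1];im=cv2.resize(im,(512,384),interpolation=cv2.INTER_AREA)
# camera-frame hex: image-x axis heading = tool y
print(np.degrees(np.arctan2(T[1,0],T[0,0])))
for z in (.068,.09):
   print(proj('wrist',T,[.641,-.174,z]))
overlay(T,im,.6415,-.1735,.068,[-45,-30,-15,0],'pics/ov1.png',256,208)
E
```

```text
-67.5327833707148
(np.float64(256.27436184491495), np.float64(204.72274776146165))
(np.float64(256.7421459012571), np.float64(214.03554708572173))
```

View pics/ov1.png

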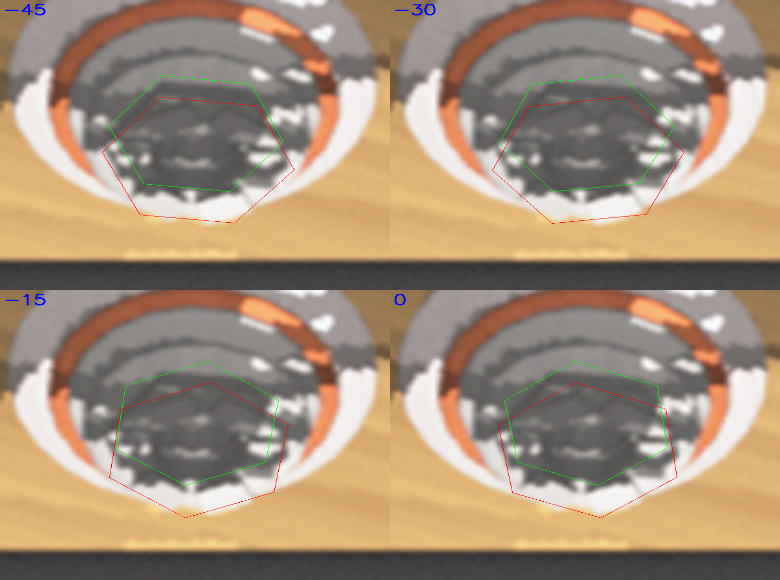

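```bash
python3 - <<'E'
from ov import *
T=tool()@np.array(camera_params('wrist')['hand_eye'])
im=cv2.imread('pics/w2.png')[:,:,::-1];im=cv2.resize(im,(512,384),interpolation=cv2.INTER_AREA)
im=(255*(im/255.)**.6).astype('uint8')
up=-T[:2,1]
c=np.array([.6415,-.1735])+.003*up/np.linalg.norm(up);print(c)
overlay(T,im,c[0],c[1],.068,[-46,-30],'pics/ov2.png',256,208)
E
```

```text
[ 0.64427507 -0.17236027]
```

View pics/ov2.png

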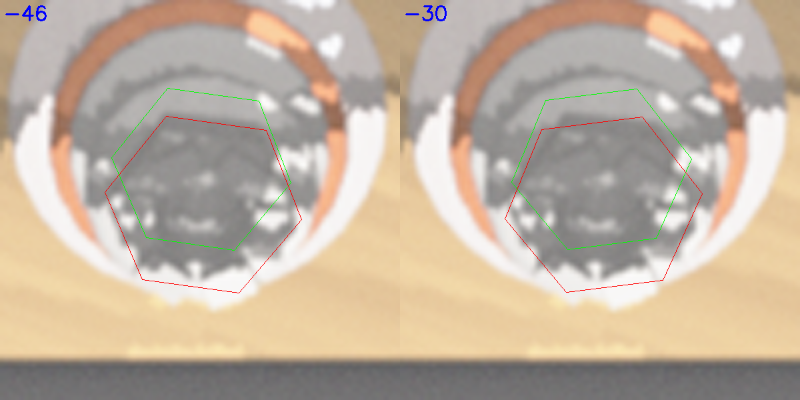

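```bash

python3 -m pendant '{"xyz":[[-0.055,-0.022,0],[0,0,0],[0,0,0]],"turn":[0,0,0]}'
python3 - <<'E'
from h import *
T,im=snap('wrist','w3.png',1);print(tool().round(4));np.save('T3.npy',T)
u,v=proj('wrist',T,[.643,-.173,.083]);print(u,v);u=int(u);v=int(v)
cv2.imwrite('pics/w3z.png',cv2.resize(im[v-50:v+50,u-60:u+60,::-1],None,fx=6,fy=6,interpolation=cv2.INTER_CUBIC));print(u,v)
E
```

```text
time_s: 3.95
tool_pos: [0.589, -0.1942, 0.1401]
tool_rot: [124.6, 89.1, -33.0]
force: [0.1, 0.1, 1.0]
grip_width: 0.0869
[[ 0.0126  0.3815 -0.9243  0.5887]
 [-0.0093 -0.9243 -0.3816 -0.1949]
 [-0.9999  0.0134 -0.0081  0.14  ]
 [ 0.      0.      0.      1.    ]]
255.6782579190424 125.05235046028261
255 125
```

View pics/w3z.png

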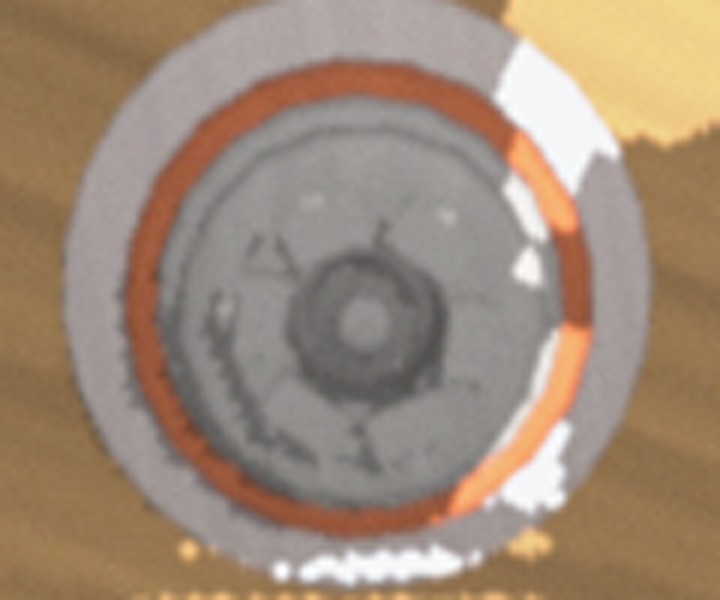

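```bash
python3 - <<'E'
from h import *
T=np.load('T3.npy')
f=lambda x,y:((x+.5)/6-.5+195,(y+.5)/6-.5+75)
print(ray('wrist',T,*f(365,325),.076),ray('wrist',T,*f(357,281),.010),ray('wrist',T,*f(360,297),.036))
for _ in range(3): print(tool()[:3].round(4).tolist())
print(readout.get_obs()['qpos'])
E
```

```text
[ 0.64030717 -0.17404337  0.076     ] [ 0.64284459 -0.17280818  0.01      ] [ 0.64171031 -0.17339706  0.036     ]
[[0.0126, 0.3815, -0.9243, 0.5887], [-0.0093, -0.9243, -0.3816, -0.1949], [-0.9999, 0.0134, -0.0081, 0.14]]
[[0.0126, 0.3815, -0.9243, 0.5887], [-0.0093, -0.9243, -0.3816, -0.1949], [-0.9999, 0.0134, -0.0081, 0.14]]
[[0.0126, 0.3815, -0.9243, 0.5887], [-0.0093, -0.9243, -0.3816, -0.1949], [-0.9999, 0.0134, -0.0081, 0.14]]
[ 33.55309835  18.48806906 -21.67247039  93.82246242   7.62944804
  68.26319277 -57.40829401]
```

```bash

python3 -m pendant '{"xyz":[[0.0175,0.0075,0],[0.0175,0.0075,0],[0.0175,0.0075,0],[0,0,0],[0,0,0]],"turn":[0.14,0.14,0.14,0,0]}'
python3 - <<'E'
from h import *
t=tool();print(t.round(4),np.degrees(np.arctan2(t[1,1],t[0,1])))
T,im=snap('wrist','w4.png',1.5)
u,v=proj('wrist',T,[.643,-.173,.083]);print(u,v);u=int(u);v=int(v)
E
```

```text
time_s: 4.62
tool_pos: [0.6478, -0.1701, 0.1443]
tool_rot: [125.2, 88.7, -7.6]
force: [-0.5, -0.5, 0.0]
grip_width: 0.0869
[[ 0.0232  0.7337 -0.679   0.6478]
 [-0.0031 -0.6792 -0.734  -0.1701]
 [-0.9997  0.0191 -0.0135  0.1443]
 [ 0.      0.      0.      1.    ]] -42.78889211423105
251.76089917596727 212.0234516280652
```

View pics/w4.png

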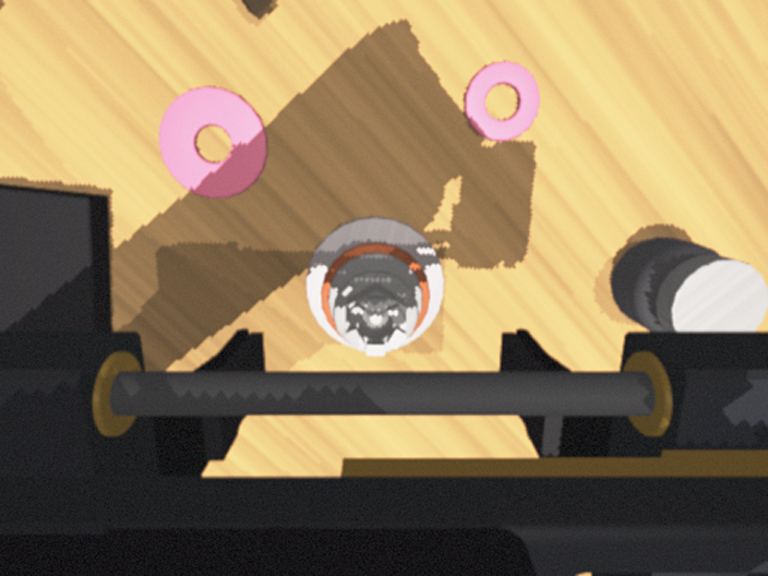

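```bash

python3 -m pendant '{"xyz":[[-0.0065,-0.003,-0.03],[0,0,-0.03],[0,0,0]],"turn":[0,0,0]}'
python3 - <<'E'
from h import *
t=tool();print(t.round(4),np.degrees(np.arctan2(t[1,1],t[0,1])))
E
```

```text
time_s: 5.05
tool_pos: [0.6403, -0.1748, 0.0846]
tool_rot: [120.9, 88.6, -12.2]
force: [0.2, 0.1, -0.1]
grip_width: 0.0866
[[ 0.0246  0.7301 -0.6829  0.6403]
 [-0.0053 -0.683  -0.7304 -0.1748]
 [-0.9997  0.0216 -0.0129  0.0846]
 [ 0.      0.      0.      1.    ]] -43.09134667027314
```

```bash

python3 -m pendant '{"xyz":[[0.0007,0.0013,-0.013],[0,0,0]],"turn":[0,0]}'
python3 - <<'E'
from h import *
t=tool();print(t.round(4))
T,im=snap('wrist','w5.png',1.5)
E
```

```text
time_s: 5.3
tool_pos: [0.6419, -0.1742, 0.0731]
tool_rot: [119.7, 88.4, -13.4]
force: [0.0, -0.5, -0.3]
grip_width: 0.087
[[ 0.0272  0.729  -0.684   0.6419]
 [-0.0065 -0.6841 -0.7294 -0.1742]
 [-0.9996  0.0242 -0.0139  0.0731]
 [ 0.      0.      0.      1.    ]]
```

View pics/w5.png

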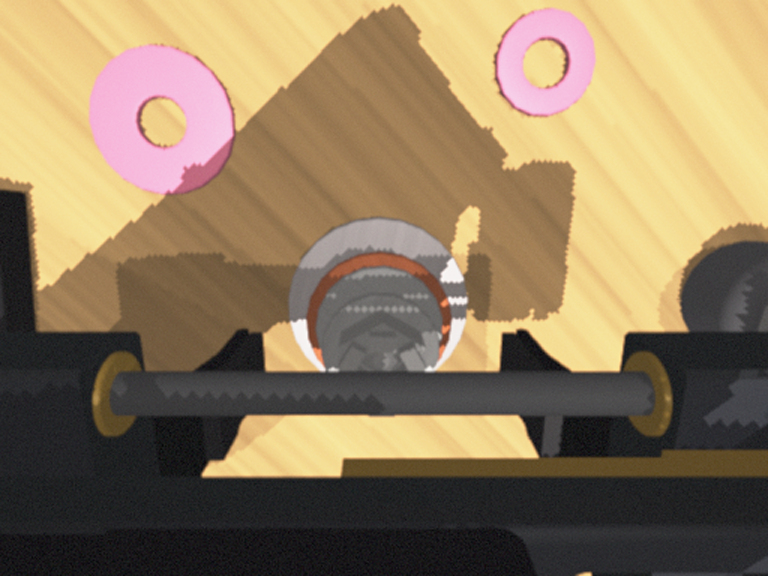

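The nut sits mid-jaw (column about 383 of 768), with the finger tips level with it. Closing.

```bash

python3 -m pendant '{"xyz":[[0,0,0],[0,0,0],[0,0,0],[0,0,0],[0,0,0]],"turn":[0,0,0,0,0]}' 0 25
python3 - <<'E'
from h import *
t=tool();print(t.round(4))
E
```

```text
time_s: 5.98
tool_pos: [0.6444, -0.1746, 0.0766]
tool_rot: [119.3, 88.1, -13.9]
force: [-0.0, 0.1, 0.3]
grip_width: 0.0448
[[ 0.0329  0.7288 -0.684   0.6444]
 [-0.0081 -0.6841 -0.7293 -0.1746]
 [-0.9994  0.0296 -0.0166  0.0766]
 [ 0.      0.      0.      1.    ]]
```

```bash

cat >> h.py <<'E'
def wait(n,cam='wrist'):
    for _ in range(n): im=read_camera(cam)
    o=readout.get_obs();t=tool();print('t',round(o['time_s'],2),'w',o['grip_width'].round(4),'F',o['force'].round(1),'pos',t[:3,3].round(4),'x',t[:3,0].round(4),'yaw',np.degrees(np.arctan2(t[1,1],t[0,1])).round(1));return im
E
python3 - <<'E'
from h import *
for i in range(3): im=wait(4)
cv2.imwrite('pics/w6.png',im[:,:,::-1])
E
```

```text
Traceback (most recent call last):
  File "h.py", line 23, in wait
    o=readout.get_obs();t=tool();print('t',round(o['time_s'],2),'w',o['grip_width'].round(4),'F',o['force'].round(1),'pos',t[:3,3].round(4),'x',t[:3,0].round(4),'yaw',np.degrees(np.arctan2(t[1,1],t[0,1])).round(1));return im
                                                                    ^^^^^^^^^^^^^^^^^^^^^
AttributeError: 'float' object has no attribute 'round'
```

```bash
sed -i "s/o\['grip_width'\].round(4)/round(o['grip_width'],4)/; s/o\['force'\].round(1)/np.round(o['force'],1)/" h.py
python3 - <<'E'
from h import *
for i in range(2): im=wait(4)
cv2.imwrite('pics/w6.png',im[:,:,::-1])
E
```

```text
t 6.38 w 0.0299 F [-1.3  1.3  1.5] pos [ 0.6441 -0.1743  0.0765] x [ 0.0322 -0.0078 -0.9995] yaw -43.2
t 6.58 w 0.0294 F [-1.9 -0.2  0.7] pos [ 0.6441 -0.1744  0.0765] x [ 0.0322 -0.0078 -0.9994] yaw -43.2
```

View pics/w6.png

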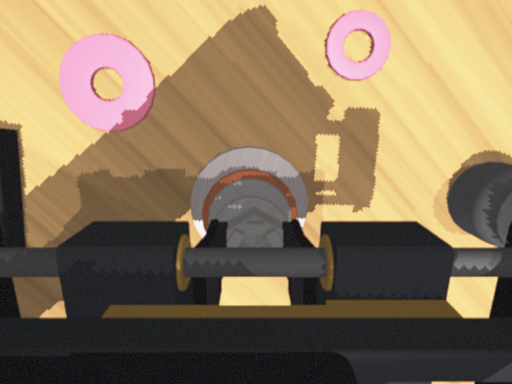

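```bash

python3 -m pendant '{"xyz":[[-0.0005,0,0.03],[-0.0005,0,0.04]],"turn":[0,0]}' 0 30
python3 - <<'E'
from h import *
im=wait(3);cv2.imwrite('pics/w7.png',cv2.resize(im[150:280,150:360,::-1],None,fx=3.6,fy=3.6,interpolation=cv2.INTER_CUBIC))
E
```

```text
time_s: 6.82
tool_pos: [0.6405, -0.1744, 0.1432]
tool_rot: [119.7, 88.5, -13.5]
force: [-0.0, -1.4, -0.8]
grip_width: 0.0299
t 6.97 w 0.0294 F [-0.2 -0.2 -1.6] pos [ 0.643  -0.1748  0.1463] x [ 0.0324 -0.0083 -0.9994] yaw -43.2
```

View pics/w7.png

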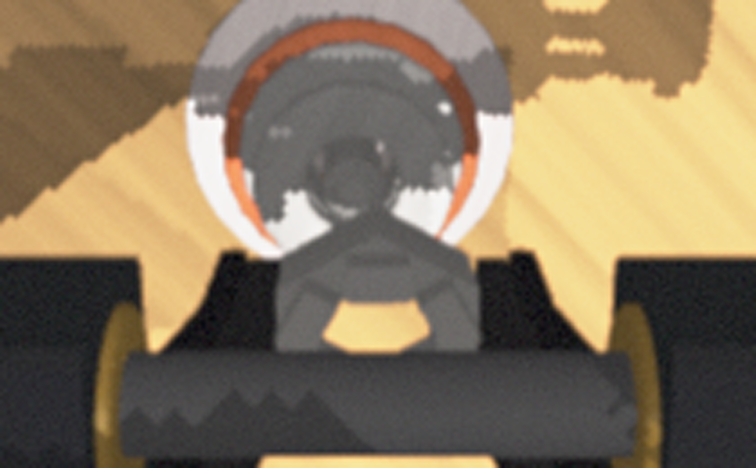

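```bash
python3 - <<'E'
from h import *
H=np.linalg.inv(np.array(camera_params('wrist')['hand_eye']))
def tp(x,y,z):
    u,v=px('wrist',(H@[x,y,z,1])[:3]);return ((u-150)*3.6,(v-150)*3.6)
for zc in (-.004,-.002,0,.002,.004):
    print(zc,np.round(tp(.0085,0,zc-.0173)),np.round(tp(-.0135,0,zc-.0173)),'bore top near',np.round(tp(-.0135,0,zc-.00875)))
E
```

```text
-0.004 [381. 165.] [381. 209.] bore top near [381. 267.]
-0.002 [381. 177.] [381. 222.] bore top near [381. 280.]
0 [381. 190.] [381. 236.] bore top near [381. 293.]
0.002 [381. 202.] [381. 250.] bore top near [381. 307.]
0.004 [381. 214.] [381. 263.] bore top near [381. 320.]
```

```bash

python3 -m pendant '{"xyz":[[-0.04,-0.039,-0.004],[-0.04,-0.039,-0.004],[-0.04,-0.039,-0.004],[-0.04,-0.039,-0.004],[-0.036,-0.036,-0.004]],"turn":[0,0,0,0,0]}'
python3 - <<'E'
from h import *
im=wait(4)
T,im=snap('wrist','w8.png',1.5);np.save('T8.npy',T)
for n in ['checker']:
    for d in pinpoint('wrist',n)[:2]: print(n,round(d['score'],2),W(T,d['at']).round(4),np.round(px('wrist',d['at'])))
print(proj('wrist',T,[.495,-.319,.034]))
E
```

```text
time_s: 7.6
tool_pos: [0.4417, -0.3653, 0.1189]
tool_rot: [127.1, 88.3, -5.5]
force: [1.9, -0.2, -0.6]
grip_width: 0.0294
t 7.8 w 0.03 F [ 0.6 -0.2 -1.4] pos [ 0.4426 -0.3648  0.1191] x [ 0.0299 -0.0022 -0.9995] yaw -42.8
checker 0.71 [ 0.4916 -0.316   0.0016] [255. 110.]
(np.float64(262.54610603007256), np.float64(109.9087538330631))
```

View pics/w8.png

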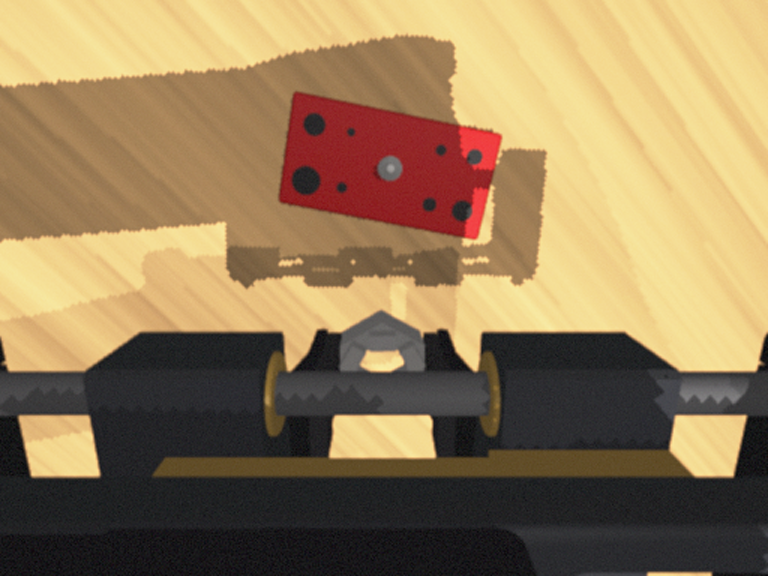

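```bash
python3 - <<'E'
from h import *
T=np.load('T8.npy');im=cv2.imread('pics/w8.png')
cv2.imwrite('pics/w8z.png',cv2.resize(im[140:200,360:420],None,fx=9,fy=9,interpolation=cv2.INTER_CUBIC))
for z in (.014,.034): print(ray('wrist',T,389.5/1.5-.17,168/1.5-.17,z))
# block corners at z=.014
c=np.array([[294,93],[502,133],[477,239],[280,202]])/1.5-.17
P=np.array([ray('wrist',T,*q,.014) for q in c]);print(P.round(4),P.mean(0))
E
```

```text
[ 0.49294413 -0.31892778  0.014     ]
[ 0.49231791 -0.31846696  0.034     ]
[[ 0.4818 -0.2561  0.014 ]
 [ 0.5506 -0.347   0.014 ]
 [ 0.5032 -0.3823  0.014 ]
 [ 0.4355 -0.291   0.014 ]] [ 0.49276843 -0.31906941  0.014     ]
```

View pics/w8z.png

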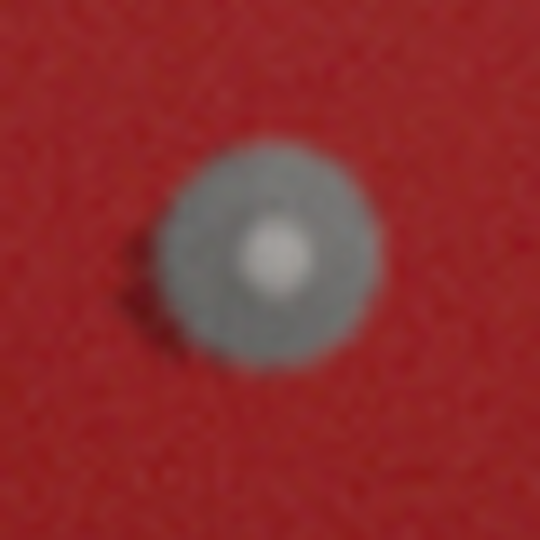

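```bash

python3 -m pendant '{"xyz":[[0.026,0.024,-0.015],[0.026,0.024,-0.035]],"turn":[0,0]}'
python3 - <<'E'
from h import *
im=wait(3)
T,im=snap('side','s2.png',1);np.save('T8.npy',T)
u,v=map(int,proj('side',T,[.494,-.319,.04]))
cv2.imwrite('pics/s2z.png',cv2.resize(im[v-50:v+50,u-60:u+60,::-1],None,fx=6,fy=6,interpolation=cv2.INTER_CUBIC))
E
```

```text
time_s: 8.15
tool_pos: [0.5006, -0.3154, 0.0718]
tool_rot: [121.8, 87.8, -10.7]
force: [0.2, -0.2, -1.3]
grip_width: 0.0297
t 8.3 w 0.0296 F [-0.3 -0.  -1.2] pos [ 0.4988 -0.3115  0.0684] x [ 3.060e-02 -7.000e-04 -9.995e-01] yaw -42.2
```

View pics/s2z.png

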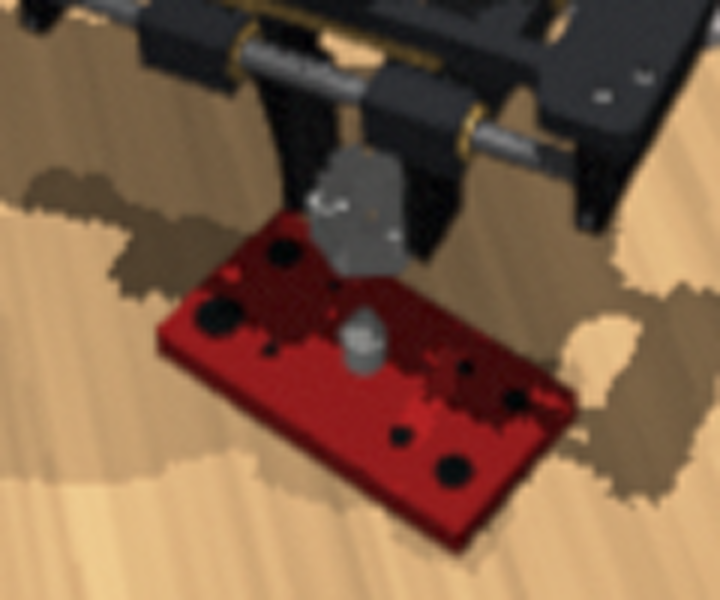

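```bash

python3 -m pendant '{"xyz":[[-0.004,-0.006,-0.013]],"turn":[0]}'
cat > chk.py <<'E'
from h import *
def chk(nut,pin,name,s=6):
    for cam in ('side','scene'):
        T,im=snap(cam,'tmp.png')
        u,v=map(int,proj(cam,T,pin))
        t=cv2.resize(im[v-40:v+40,u-45:u+45,::-1],None,fx=s,fy=s,interpolation=cv2.INTER_CUBIC)
        for P,c in ((nut,(0,255,0)),(pin,(255,255,0))):
            a,b=proj(cam,T,P);cv2.drawMarker(t,(int((a-u+45.5)*s),int((b-v+40.5)*s)),c,0,16,1)
        cv2.imwrite('pics/%s_%s.png'%(name,cam),t)
    a=cv2.imread('pics/%s_side.png'%name);b=cv2.imread('pics/%s_scene.png'%name)
    cv2.imwrite('pics/%s.png'%name,cv2.resize(np.hstack([a,b]),(800,356)))
E
python3 - <<'E'
from chk import *
im=wait(2);p=tool()[:3,3]
chk(p+[-.0017,-.0018,.0135],[.4933,-.319,.034],'c1')
E
```

```text
time_s: 8.48
tool_pos: [0.4957, -0.3209, 0.0581]
tool_rot: [122.9, 88.0, -9.4]
force: [0.2, -0.3, -0.7]
grip_width: 0.0297
t 8.57 w 0.0295 F [-0.9  0.1 -0. ] pos [ 0.4923 -0.3212  0.0554] x [ 0.0292 -0.003  -0.9996] yaw -42.5
```

View pics/c1.png

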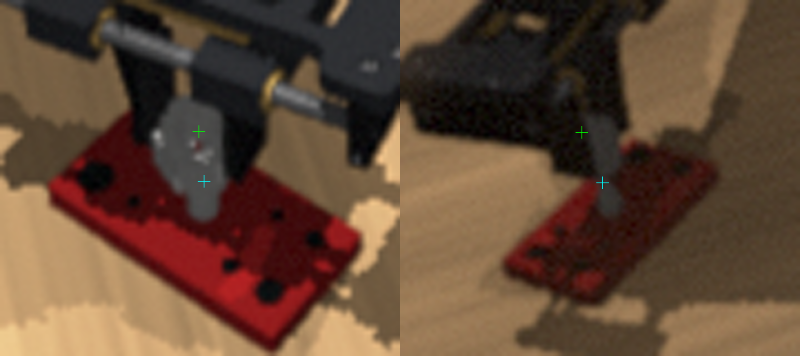

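```bash

python3 - <<'E'
from h import *
for i in range(5): im=wait(1)
cv2.imwrite('pics/w9.png',im[:,:,::-1])
im=cv2.imread('pics/c1_scene.png');cv2.imwrite('pics/c1s.png',im)
E
```

```text
t 8.72 w 0.0297 F [-0.1  0.2 -0.8] pos [ 0.4939 -0.3208  0.0569] x [ 0.0319 -0.0036 -0.9995] yaw -42.5
t 8.78 w 0.0302 F [-0.4  0.5 -1.1] pos [ 0.4941 -0.3207  0.0571] x [ 0.0322 -0.0038 -0.9995] yaw -42.4
t 8.82 w 0.0296 F [ 0.2 -0.  -1.1] pos [ 0.4944 -0.3205  0.0572] x [ 0.0324 -0.0039 -0.9995] yaw -42.4
t 8.88 w 0.0295 F [ 0.1  0.4 -1. ] pos [ 0.4944 -0.3204  0.0572] x [ 0.0324 -0.0038 -0.9995] yaw -42.4
t 8.93 w 0.0299 F [ 0.2  1.6 -1.2] pos [ 0.4944 -0.3203  0.0572] x [ 0.0323 -0.0038 -0.9995] yaw -42.4
```

View pics/c1s.png

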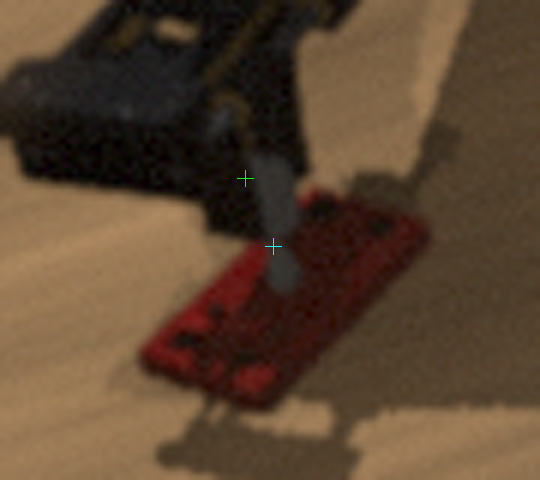

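View pics/w9.png

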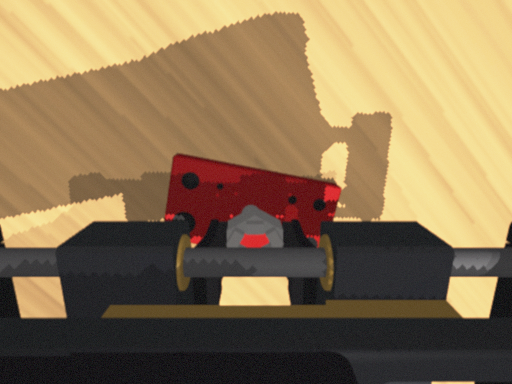

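```bash

python3 - <<'E'
from chk import *
t=[]
for cam in ('side','scene'):
    im=cv2.imread('pics/%s1.png'%cam);T=c2w(cam);u,v=map(int,proj(cam,T,[.494,-.319,.024]));print(u,v)
    t.append(cv2.resize(im[v-16:v+16,u-16:u+16],None,fx=12,fy=12,interpolation=cv2.INTER_CUBIC))
im=cv2.imread('pics/c1_side.png');
cv2.imwrite('pics/p.png',np.hstack(t))
cv2.imwrite('pics/p2.png',im)
E
```

```text
223 331
113 210
```

View pics/p.png

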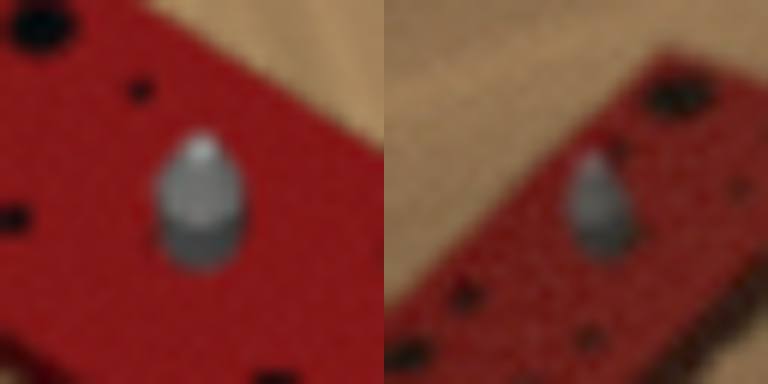

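View pics/p2.png

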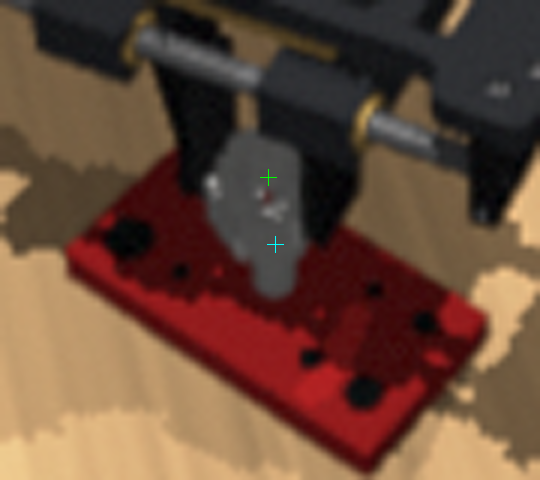

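```bash

cat > wf.py <<'E'
from h import *
def wire(t,cam,T,c,yaw,base,u0,v0,s,col=(0,255,0)):
    r=.015/np.cos(np.pi/6)
    for z in (base,base+.022):
        P=[]
        for k in range(6):
            a=np.radians(yaw+30+60*k);q=proj(cam,T,[c[0]+r*np.cos(a),c[1]+r*np.sin(a),z]);P.append([(q[0]-u0+.5)*s,(q[1]-v0+.5)*s])
        cv2.polylines(t,[np.int32(P)],True,col,1)
E
python3 - <<'E'
from wf import *
print(ray('side',c2w('side'),223.4,326.8,.034),ray('scene',c2w('scene'),113.9,206.4,.034))
t0=tool();p=t0[:3,3];zt=t0[:3,2]
ts=[]
for cam in ('side','scene'):
    T,im=snap(cam,cam+'3.png');u,v=map(int,proj(cam,T,[.494,-.319,.05]))
    t=cv2.resize(im[v-30:v+30,u-30:u+30,::-1],None,fx=6.5,fy=6.5,interpolation=cv2.INTER_CUBIC)
    for zc,col in ((.0025,(0,255,0)),):
        c=p+zc*zt;wire(t,cam,T,c,-42.4,p[2]-.0085,u-30,v-30,6.5,col)
    ts.append(t)
cv2.imwrite('pics/wf1.png',np.hstack(ts))
E
```

```text
[ 0.49407077 -0.31597632  0.034     ] [ 0.49008771 -0.31588585  0.034     ]
```

View pics/wf1.png

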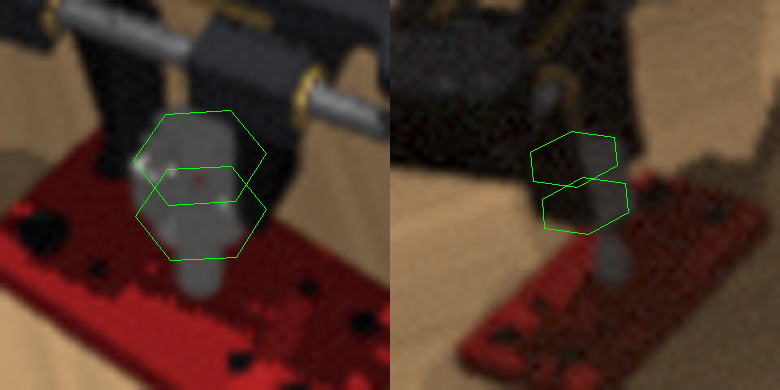

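```bash

python3 -m pendant '{"xyz":[[-0.0005,0.004,-0.009]],"turn":[0]}'
python3 - <<'E'
from wf import *
for i in range(3):wait(2)
t0=tool();p=t0[:3,3];zt=t0[:3,2]
ts=[]
for cam in ('side','scene'):
    T,im=snap(cam,cam+'3.png');u,v=map(int,proj(cam,T,[.494,-.319,.05]))
    t=cv2.resize(im[v-30:v+30,u-30:u+30,::-1],None,fx=6.5,fy=6.5,interpolation=cv2.INTER_CUBIC)
    ts.append(t)
cv2.imwrite('pics/wf2.png',np.hstack(ts))
E
```

```text
time_s: 9.15
tool_pos: [0.4945, -0.3167, 0.0485]
tool_rot: [124.2, 88.0, -8.2]
force: [-0.1, -0.7, -1.0]
grip_width: 0.0296
t 9.25 w 0.0292 F [-0.1  0.1 -1. ] pos [ 0.4931 -0.3149  0.0467] x [ 0.0302 -0.0019 -0.9995] yaw -42.3
t 9.35 w 0.0294 F [ 0.   0.2 -1.6] pos [ 0.4936 -0.3156  0.0474] x [ 0.0313 -0.0029 -0.9995] yaw -42.4
t 9.45 w 0.0299 F [-0.3  0.2 -0.5] pos [ 0.4939 -0.3161  0.0479] x [ 0.0321 -0.0036 -0.9995] yaw -42.4
```

View pics/wf2.png

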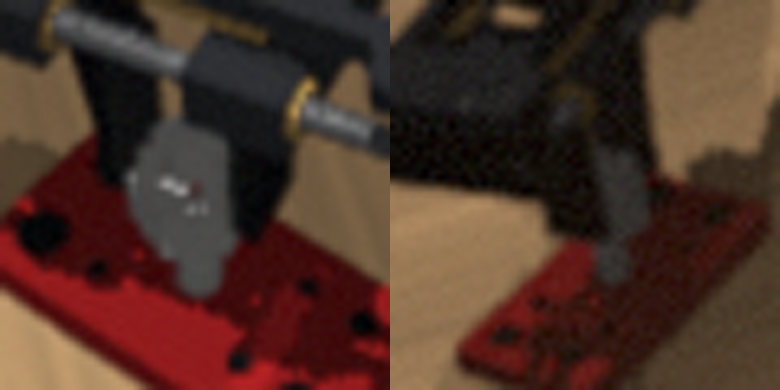

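```bash

python3 -m pendant '{"xyz":[[0,0,-0.013]],"turn":[0]}'
python3 - <<'E'
from wf import *
for i in range(3):wait(2)
E
```

```text
time_s: 9.68
tool_pos: [0.495, -0.317, 0.0359]
tool_rot: [123.4, 88.0, -9.0]
force: [0.9, -0.9, -0.5]
grip_width: 0.0297
t 9.78 w 0.0296 F [-0.7 -0.9 -0.5] pos [ 0.4931 -0.3158  0.0334] x [ 0.0306 -0.0026 -0.9995] yaw -42.4
t 9.88 w 0.0299 F [ 0.2  0.1 -0.6] pos [ 0.4936 -0.316   0.0344] x [ 0.0313 -0.0029 -0.9995] yaw -42.4
t 9.97 w 0.0299 F [-0.6  0.3 -1.9] pos [ 0.4939 -0.3162  0.035 ] x [ 0.0321 -0.0035 -0.9995] yaw -42.4
```

```bash

python3 -m pendant '{"xyz":[[-0.0003,0,-0.008]],"turn":[0]}'
python3 - <<'E'
from wf import *
for i in range(3):wait(2)
ts=[]
for cam in ('side','scene'):
    T,im=snap(cam,cam+'3.png');u,v=map(int,proj(cam,T,[.494,-.319,.05]))
    ts.append(cv2.resize(im[v-30:v+30,u-30:u+30,::-1],None,fx=6.5,fy=6.5,interpolation=cv2.INTER_CUBIC))
cv2.imwrite('pics/wf3.png',np.hstack(ts))
E
```

```text
time_s: 10.1
tool_pos: [0.4944, -0.3166, 0.0276]
tool_rot: [124.6, 88.1, -7.8]
force: [-0.3, 0.1, -1.2]
grip_width: 0.0296
t 10.2 w 0.0298 F [ 0.5  0.  -0.6] pos [ 0.4933 -0.316   0.0261] x [ 0.0314 -0.003  -0.9995] yaw -42.4
t 10.3 w 0.0298 F [ 0.  -0.2 -0.9] pos [ 0.4934 -0.316   0.0267] x [ 0.0315 -0.0031 -0.9995] yaw -42.4
t 10.4 w 0.0299 F [ 0.5 -0.2 -0.9] pos [ 0.4936 -0.3161  0.027 ] x [ 0.0319 -0.0034 -0.9995] yaw -42.4
```

View pics/wf3.png

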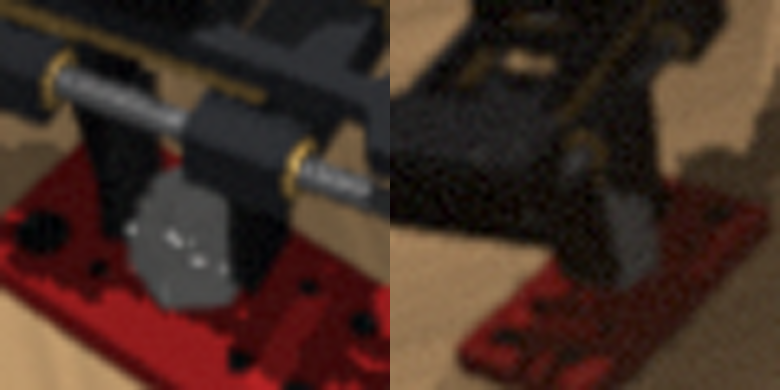

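```bash

python3 -m pendant '{"xyz":[[-0.0003,0,-0.0035]],"turn":[0]}'
python3 - <<'E'
from wf import *
wait(3);wait(3)
E
```

```text
time_s: 10.62
tool_pos: [0.4937, -0.3164, 0.0239]
tool_rot: [125.3, 88.1, -7.1]
force: [-0.2, 0.5, -0.8]
grip_width: 0.0295
t 10.78 w 0.0298 F [-0.8 -0.3 -0.5] pos [ 0.4932 -0.3161  0.0234] x [ 0.0319 -0.0034 -0.9995] yaw -42.4
t 10.93 w 0.0296 F [-0.4  0.3 -1.8] pos [ 0.4933 -0.3162  0.0236] x [ 0.032  -0.0035 -0.9995] yaw -42.4
```

```bash

python3 -m pendant '{"xyz":[[-0.0003,0,-0.001]],"turn":[0]}' 0.65
python3 - <<'E'
from wf import *
wait(3);wait(4)
E
python3 -m pendant '{"xyz":[[0,0,0.05],[0,0,0.06]],"turn":[0,0]}' 1
python3 - <<'E'
from wf import *
wait(3)
ts=[]
for cam in ('side','scene'):
    T,im=snap(cam,cam+'3.png');u,v=map(int,proj(cam,T,[.494,-.319,.03]))
    ts.append(cv2.resize(im[v-30:v+30,u-30:u+30,::-1],None,fx=6.5,fy=6.5,interpolation=cv2.INTER_CUBIC))
    for d in pinpoint(cam,'nut_c')[:2]: print(round(d['score'],2),W(T,d['at']))
cv2.imwrite('pics/wf4.png',np.hstack(ts))
E
```

```text
time_s: 11.05
tool_pos: [0.4932, -0.3163, 0.0228]
tool_rot: [125.8, 88.1, -6.6]
force: [1.1, -0.4, -0.2]
grip_width: 0.0338
t 11.2 w 0.0443 F [ 0.3 -0.5  0.5] pos [ 0.4931 -0.3162  0.0227] x [ 0.0321 -0.0035 -0.9995] yaw -42.4
t 11.4 w 0.0545 F [-0.4  0.5  0.1] pos [ 0.4931 -0.3162  0.0227] x [ 0.0321 -0.0036 -0.9995] yaw -42.4
time_s: 11.65
tool_pos: [0.4892, -0.3139, 0.1295]
tool_rot: [141.1, 88.7, 8.8]
force: [1.0, -0.4, 0.2]
grip_width: 0.0693
t 11.8 w 0.0805 F [-0.5  0.1 -1.9] pos [ 0.4924 -0.3158  0.1333] x [ 0.0311 -0.0029 -0.9995] yaw -42.4
0.81 [ 0.49413981 -0.31510617  0.02492422]
0.52 [ 0.49548347 -0.31574662  0.02486079]
```

View pics/wf4.png

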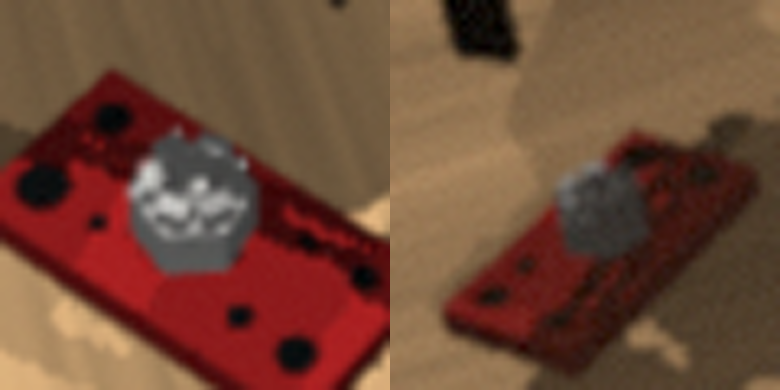

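The nut is seated flat over the pin (both networks give z = 0.025). Next is the washer.

```bash

python3 -m pendant '{"xyz":[[0.037,0.035,-0.005],[0.037,0.035,-0.005],[0.037,0.035,-0.006],[0.036,0.035,-0.006]],"turn":[0,0,0,0]}'
python3 - <<'E'
from wf import *
wait(3);im=wait(4)
cv2.imwrite('pics/w10.png',im[:,:,::-1])
E
```

```text
time_s: 12.5
tool_pos: [0.6325, -0.1757, 0.0984]
tool_rot: [150.8, 89.3, 17.7]
force: [0.3, -0.8, 0.5]
grip_width: 0.0872
t 12.65 w 0.0873 F [-0.6 -0.   0.6] pos [ 0.633  -0.1719  0.0979] x [ 0.0115  0.007  -0.9999] yaw -42.7
t 12.85 w 0.0872 F [0.3 1.1 0.2] pos [ 0.6312 -0.1787  0.0997] x [ 0.0128  0.0024 -0.9999] yaw -43.2
```

View pics/w10.png

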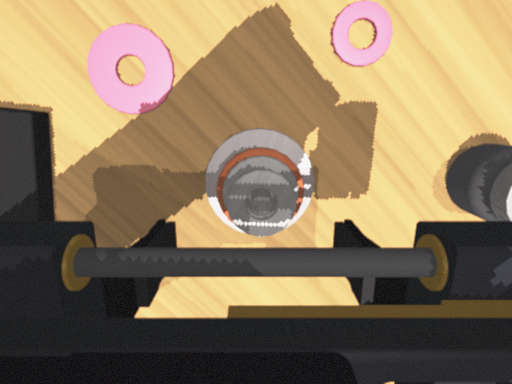

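```bash

python3 - <<'E'
from wf import *
wait(2)
T=c2w('wrist');im=read_camera('wrist')
cv2.imwrite('pics/w11.png',cv2.resize(im[140:250,190:330,::-1],None,fx=5.5,fy=5.5,interpolation=cv2.INTER_CUBIC));np.save('T11.npy',T)
E
```

```text
t 12.95 w 0.0869 F [ 0.3  0.4 -0.3] pos [ 0.6316 -0.1787  0.1004] x [ 0.014   0.0022 -0.9999] yaw -43.2
```

View pics/w11.png

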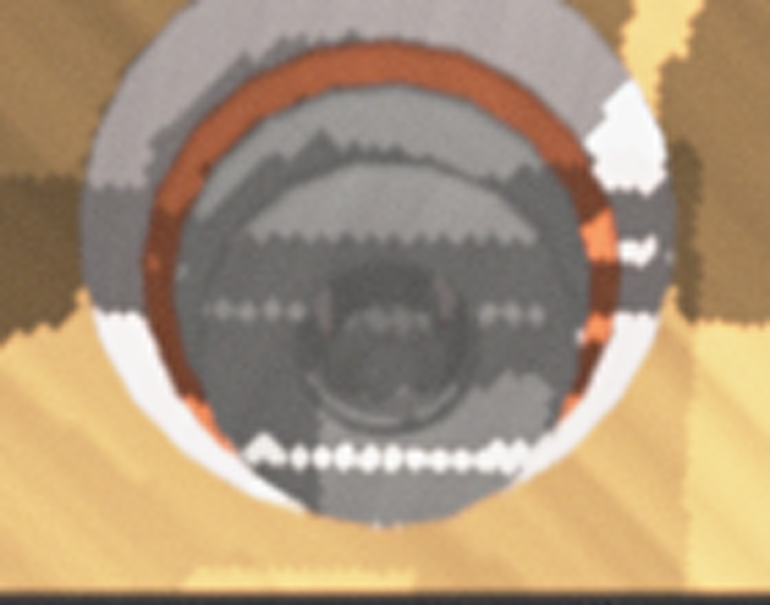

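```bash

python3 - <<'E'
from wf import *
T=np.load('T11.npy');f=lambda x,y:(x/5.5+190-.4,y/5.5+140-.4)
print(ray('wrist',T,*f(388,345),.068),ray('wrist',T,*f(390,360),.076),ray('wrist',T,*f(378,219),.01))
t=tool();s=np.array([.6415,-.1745]);d=s-t[:2,3];print(d,'y',d@t[:2,1],'z',d@t[:2,2])
E
```

```text
[ 0.64114295 -0.17328395  0.068     ] [ 0.64155429 -0.17287091  0.076     ] [ 0.64292317 -0.1713647   0.01      ]
[0.00974859 0.00399577] y 0.004371266098552297 z -0.009584948201625813
```

```bash

python3 -m pendant '{"xyz":[[0.006,0.003,-0.02],[0.004,0.002,-0.019]],"turn":[0,0]}'
python3 - <<'E'
from wf import *
wait(3);im=wait(4)
cv2.imwrite('pics/w12.png',im[:,:,::-1])
E
```

```text
time_s: 13.25
tool_pos: [0.6427, -0.1751, 0.0613]
tool_rot: [134.6, 89.0, 1.3]
force: [-0.2, -0.3, -1.0]
grip_width: 0.087
t 13.4 w 0.0873 F [ 0.1 -0.4 -0.3] pos [ 0.6416 -0.1744  0.0605] x [ 0.0144  0.0017 -0.9999] yaw -43.3
t 13.6 w 0.0869 F [ 1.   0.2 -0.2] pos [ 0.6434 -0.1751  0.0635] x [ 1.910e-02  1.000e-04 -9.998e-01] yaw -43.3
```

View pics/w12.png

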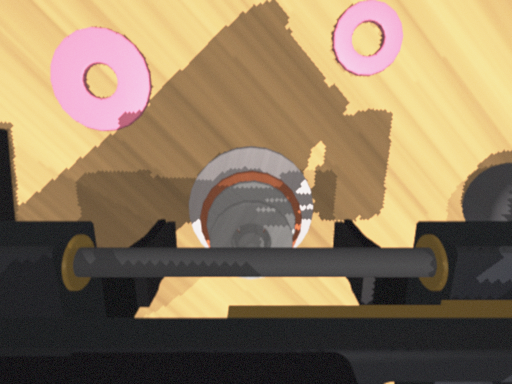

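```bash

python3 -m pendant '{"xyz":[[-0.0022,0.0018,-0.0035]],"turn":[0]}' 0 25
python3 - <<'E'
from wf import *
wait(4);wait(4);im=wait(4)
cv2.imwrite('pics/w13.png',im[:,:,::-1])
E
```

```text
time_s: 13.72
tool_pos: [0.6418, -0.1736, 0.0609]
tool_rot: [131.8, 88.8, -1.6]
force: [0.3, -1.4, -0.5]
grip_width: 0.0826
t 13.93 w 0.0683 F [-0.6 -0.8  0.4] pos [ 0.6411 -0.1733  0.0602] x [ 1.930e-02 -1.000e-04 -9.998e-01] yaw -43.3
t 14.12 w 0.0527 F [-0.1  0.6 -0.2] pos [ 0.6412 -0.1734  0.0602] x [ 0.0193 -0.     -0.9998] yaw -43.3
t 14.32 w 0.0446 F [-0.7 -0.3  0.1] pos [ 0.6412 -0.1734  0.0601] x [ 0.0193 -0.     -0.9998] yaw -43.3
```

View pics/w13.png

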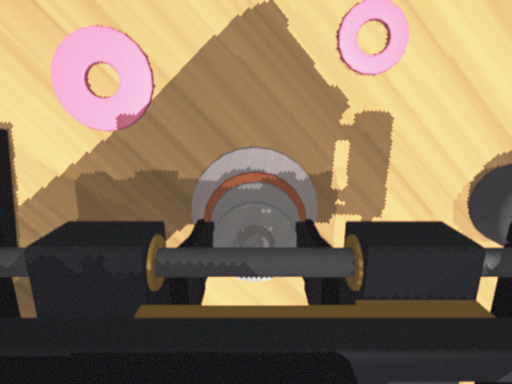

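```bash

python3 - <<'E'
from wf import *
wait(2);wait(2)
E
python3 -m pendant '{"xyz":[[-0.0005,0,0.03]],"turn":[0]}'
python3 - <<'E'
from wf import *
wait(3);im=wait(3)
cv2.imwrite('pics/w14.png',cv2.resize(im[130:290,140:380,::-1],None,fx=3.2,fy=3.2,interpolation=cv2.INTER_CUBIC))
E
```

```text
t 14.43 w 0.0443 F [0.  0.8 1. ] pos [ 0.6413 -0.1734  0.0601] x [ 0.0193 -0.     -0.9998] yaw -43.3
t 14.53 w 0.0444 F [ 0.2 -0.5  1.2] pos [ 0.6413 -0.1734  0.0601] x [ 1.930e-02 -1.000e-04 -9.998e-01] yaw -43.3
time_s: 14.65
tool_pos: [0.6383, -0.173, 0.0874]
tool_rot: [140.8, 89.2, 7.4]
force: [0.7, -0.5, -0.2]
grip_width: 0.0444
t 14.8 w 0.0446 F [ 0.5  0.8 -1.3] pos [ 0.642  -0.1735  0.0916] x [ 2.250e-02 -8.000e-04 -9.997e-01] yaw -43.3
t 14.95 w 0.0445 F [0.7 0.3 0.2] pos [ 0.64   -0.1733  0.0889] x [ 1.760e-02  3.000e-04 -9.998e-01] yaw -43.3
```

View pics/w14.png

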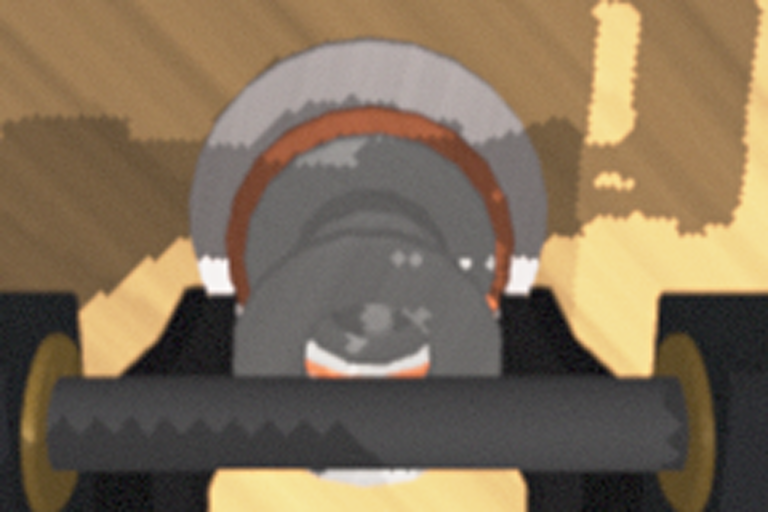

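```bash

python3 -m pendant '{"xyz":[[-0.005,0.005,0.025],[-0.037,0.039,0],[-0.037,0.039,0],[-0.037,0.039,0],[-0.037,0.039,-0.01]],"turn":[0,0,0,0,0]}'
python3 - <<'E'
from wf import *
wait(4);im=wait(4)
T=c2w('wrist')
for zc in (-.004,0,.004):
    print(zc,px('wrist',(np.linalg.inv(np.array(camera_params('wrist')['hand_eye']))@[-.008,0,zc-.023,1])[:3]))
print(proj('wrist',T,[.487,-.0117,.025]))
cv2.imwrite('pics/w15.png',cv2.resize(im[:,:,::-1],None,fx=1.5,fy=1.5))
E
```

```text
time_s: 15.58
tool_pos: [0.4816, -0.0115, 0.0982]
tool_rot: [147.7, 89.3, 14.0]
force: [0.0, 0.4, -0.1]
grip_width: 0.0446
t 15.78 w 0.0444 F [ 1.  -0.6  0. ] pos [ 0.4817 -0.0123  0.098 ] x [ 0.0105  0.002  -0.9999] yaw -43.6
t 15.97 w 0.0449 F [-0.2 -0.2 -0.7] pos [ 0.4837 -0.0137  0.0988] x [ 0.0122  0.0032 -0.9999] yaw -43.8
-0.004 (np.float64(255.86263645786104), np.float64(193.91791306415396))
0 (np.float64(255.84732459654035), np.float64(201.44561483158313))
0.004 (np.float64(255.83220680103972), np.float64(208.8779088895106))
(np.float64(256.0148205617957), np.float64(195.6882821871112))
```

View pics/w15.png

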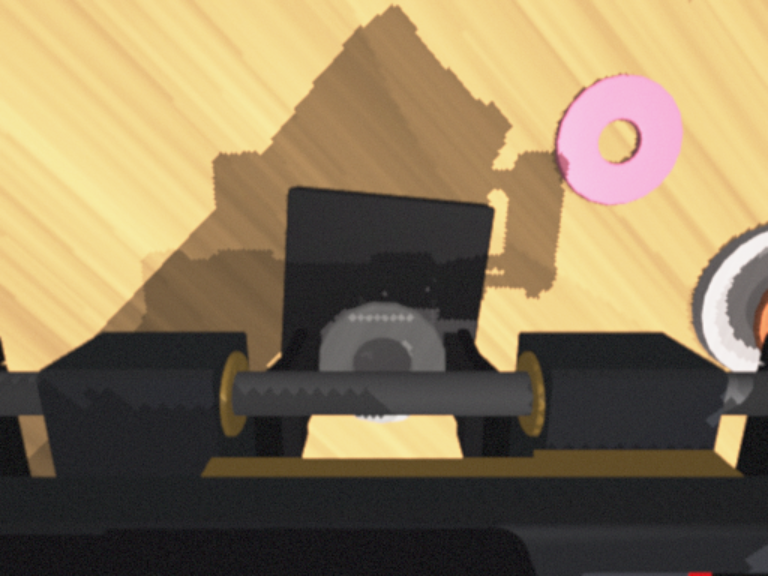

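```bash

python3 - <<'E'
from wf import *
wait(2)
T=c2w('wrist');a=ray('wrist',T,290/1.5,188/1.5,.025)[:2];b=ray('wrist',T,493/1.5,207/1.5,.025)[:2]
d=(b-a);L=np.linalg.norm(d);n=np.array([d[1],-d[0]])/L;print(a,b,L,(a+b)/2+.052*n,(a+b)/2-.052*n)
E
```

```text
t 16.07 w 0.0446 F [-0.3 -0.7 -0.9] pos [ 0.4835 -0.0134  0.0987] x [ 0.0119  0.0034 -0.9999] yaw -43.8
[0.49053853 0.05939802] [ 0.55663694 -0.01669774] 0.10079466703970137 [ 0.48432991 -0.01275005] [0.56284556 0.05545033]
```

```bash

python3 -m pendant '{"xyz":[[0.001,0.001,-0.03],[0.001,0,-0.03]],"turn":[0,0]}'
python3 - <<'E'
from wf import *
wait(4);wait(4)
E
```

```text
time_s: 16.32
tool_pos: [0.4892, -0.0137, 0.0399]
tool_rot: [142.4, 88.9, 8.4]
force: [-0.1, 0.4, -1.2]
grip_width: 0.0447
t 16.52 w 0.0446 F [ 0.3  0.1 -0.5] pos [ 0.4884 -0.0132  0.0404] x [ 0.0165  0.0035 -0.9999] yaw -43.9
t 16.73 w 0.0446 F [-0.2  0.5 -1.1] pos [ 0.4894 -0.0133  0.0416] x [ 0.0195  0.0024 -0.9998] yaw -43.9
```

```bash

python3 -m pendant '{"xyz":[[-0.004,0,-0.012]],"turn":[0]}'
python3 - <<'E'
from wf import *
wait(3);wait(3)
ts=[]
for cam in ('side','scene'):
    T,im=snap(cam,cam+'3.png');u,v=map(int,proj(cam,T,[.486,-.012,.03]))
    ts.append(cv2.resize(im[v-30:v+30,u-30:u+30,::-1],None,fx=6.5,fy=6.5,interpolation=cv2.INTER_CUBIC))
cv2.imwrite('pics/g1.png',np.hstack(ts))
E
```

```text
time_s: 16.85
tool_pos: [0.487, -0.0135, 0.0308]
tool_rot: [138.0, 88.7, 4.1]
force: [-0.4, -0.1, -0.1]
grip_width: 0.0446
t 17.0 w 0.0447 F [-0.1 -0.7 -0.9] pos [ 0.4844 -0.0133  0.029 ] x [ 0.0179  0.0023 -0.9998] yaw -43.9
t 17.15 w 0.0442 F [-0.4  1.  -1.1] pos [ 0.4855 -0.0133  0.0297] x [ 0.0197  0.0023 -0.9998] yaw -43.9
```

View pics/g1.png

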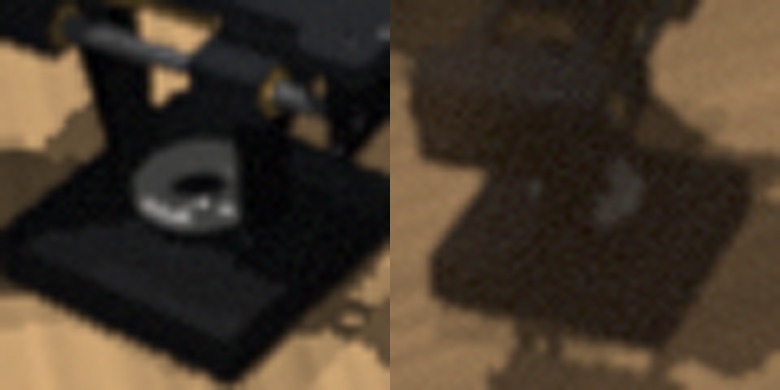

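Now lower by about 2.5 mm and release.

```bash

python3 -m pendant '{"xyz":[[-0.0005,0,-0.003]],"turn":[0]}'
python3 - <<'E'
from wf import *
wait(3);wait(3)
E
python3 -m pendant '{"xyz":[[-0.0003,0,-0.0006]],"turn":[0]}' 0.75
python3 - <<'E'
from wf import *
wait(3);wait(4)
E
python3 -m pendant '{"xyz":[[0,0,0.05],[0,0,0.05]],"turn":[0,0]}' 1
python3 - <<'E'
from wf import *
wait(3)
ts=[]
for cam in ('side','scene'):
    T,im=snap(cam,cam+'3.png');u,v=map(int,proj(cam,T,[.486,-.012,.03]))
    ts.append(cv2.resize(im[v-30:v+30,u-30:u+30,::-1],None,fx=6.5,fy=6.5,interpolation=cv2.INTER_CUBIC))
    for d in pinpoint(cam,'washer_c')[:3]: print(round(d['score'],2),W(T,d['at']))
cv2.imwrite('pics/g2.png',np.hstack(ts))
E
```

```text
time_s: 17.38
tool_pos: [0.4855, -0.0133, 0.027]
tool_rot: [140.0, 88.8, 6.2]
force: [0.3, 0.3, -1.0]
grip_width: 0.0447
t 17.52 w 0.0445 F [ 0.3 -0.4 -0.9] pos [ 0.4849 -0.0132  0.0266] x [ 0.0194  0.0024 -0.9998] yaw -43.9
t 17.68 w 0.0446 F [-0.1 -0.5 -0.5] pos [ 0.4851 -0.0133  0.0268] x [ 0.0199  0.0024 -0.9998] yaw -43.9
time_s: 17.8
tool_pos: [0.485, -0.0133, 0.0263]
tool_rot: [140.4, 88.8, 6.6]
force: [-0.7, 0.2, 0.2]
grip_width: 0.0493
t 17.95 w 0.0592 F [-0.2  0.8 -1.2] pos [ 0.4849 -0.0133  0.0263] x [ 0.02    0.0024 -0.9998] yaw -43.9
t 18.15 w 0.0645 F [-0.1  0.5 -0. ] pos [ 0.4849 -0.0132  0.0263] x [ 0.02    0.0024 -0.9998] yaw -43.9
time_s: 18.4
tool_pos: [0.4811, -0.013, 0.1246]
tool_rot: [158.0, 89.3, 24.1]
force: [1.5, -0.1, 0.3]
grip_width: 0.0781
t 18.55 w 0.0851 F [-0.5  0.5 -1. ] pos [ 0.4837 -0.0134  0.1263] x [ 0.0176  0.0027 -0.9998] yaw -43.9
0.77 [ 0.7760131  -0.14042737  0.00378913]
0.45 [ 0.48258425 -0.01340997  0.02638001]
0.79 [ 0.77734029 -0.14508642  0.00363193]
0.57 [ 0.48402292 -0.01247609  0.03248258]
0.15 [ 0.64166838 -0.17189811  0.04596722]
```

View pics/g2.png

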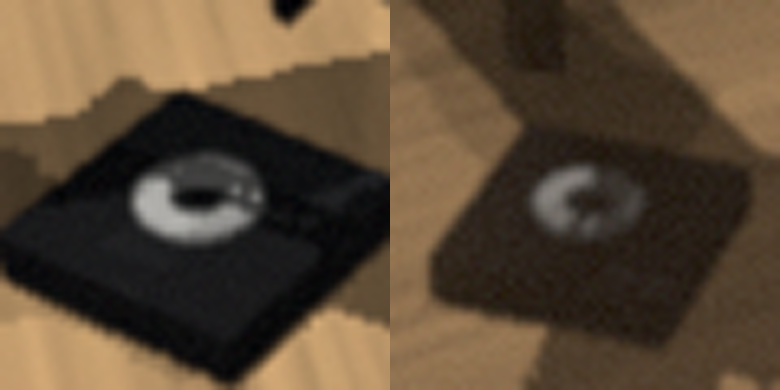

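The washer lies flat and centred on the granite. Next is the sleeve.

```bash

python3 -m pendant '{"xyz":[[0.038,-0.039,-0.004],[0.039,-0.04,-0.006],[0.039,-0.04,-0.006],[0.039,-0.04,-0.006]],"turn":[0,0,0,0]}'
python3 - <<'E'
from wf import *
wait(4);wait(4);T=c2w('wrist');im=wait(1)
print(proj('wrist',T,[.6415,-.1735,.062]))
cv2.imwrite('pics/w16.png',cv2.resize(im[130:290,140:380,::-1],None,fx=3.2,fy=3.2,interpolation=cv2.INTER_CUBIC));np.save('T16.npy',T)
E
```

```text
time_s: 19.25
tool_pos: [0.6349, -0.1714, 0.094]
tool_rot: [-143.3, 89.6, 83.3]
force: [0.4, 0.5, 1.0]
grip_width: 0.0874
t 19.45 w 0.0872 F [-0.2 -0.4  0.8] pos [ 0.6334 -0.1706  0.0932] x [-0.0011  0.008  -1.    ] yaw -43.5
t 19.65 w 0.0871 F [0.5 0.8 0.5] pos [ 0.6341 -0.1687  0.0965] x [ 0.0032  0.0057 -1.    ] yaw -43.3
t 19.7 w 0.0869 F [0.6 0.3 0.6] pos [ 0.6343 -0.1689  0.0968] x [ 0.0037  0.0053 -1.    ] yaw -43.3
(np.float64(268.7580292178704), np.float64(214.24474989128905))
```

View pics/w16.png

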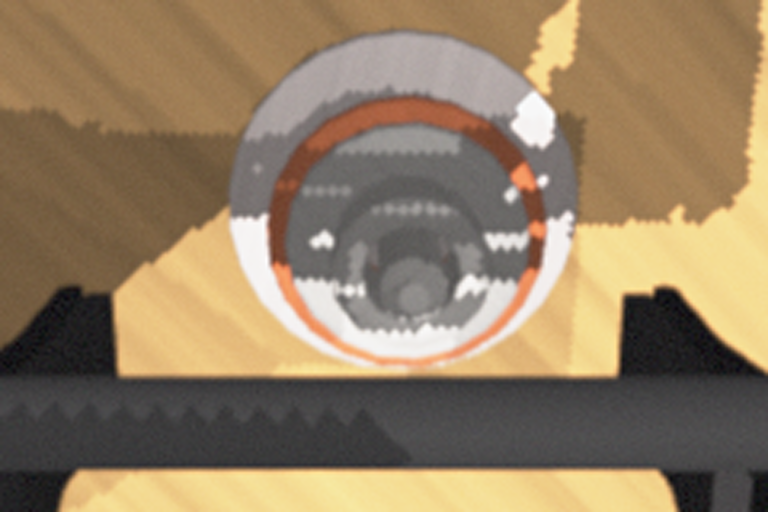

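```bash
python3 - <<'E'
from wf import *
T=np.load('T16.npy');print(ray('wrist',T,269.2,221.2,.076), ray('wrist',T,140+405/3.2,130+198/3.2,.01))
E
```

```text
[ 0.64143694 -0.1731035   0.076     ] [ 0.64285632 -0.17258967  0.01      ]
```

```bash

python3 -m pendant '{"xyz":[[0.004,-0.002,-0.025],[0.002,-0.002,-0.025]],"turn":[0,0]}'
python3 - <<'E'
from wf import *
wait(4);im=wait(4)
cv2.imwrite('pics/w17.png',im[:,:,::-1])
E
```

```text
time_s: 19.95
tool_pos: [0.6422, -0.1718, 0.0504]
tool_rot: [145.0, 89.4, 11.9]
force: [-0.4, -0.1, -0.5]
grip_width: 0.0869
t 20.15 w 0.087 F [-0.1 -0.8 -0.1] pos [ 0.6418 -0.1719  0.0505] x [ 0.0092  0.0031 -1.    ] yaw -43.2
t 20.35 w 0.0871 F [ 0.2 -0.4  0.7] pos [ 0.6427 -0.1725  0.0513] x [ 0.0112  0.0024 -0.9999] yaw -43.2
```

View pics/w17.png

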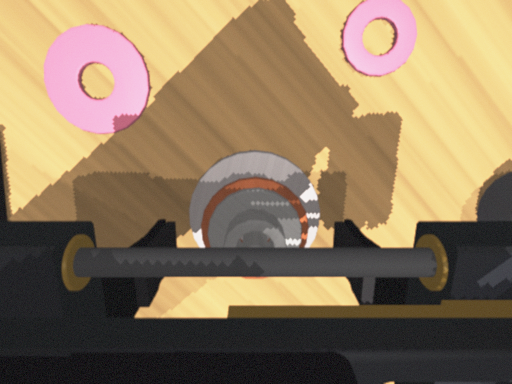

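```bash

python3 -m pendant '{"xyz":[[-0.0015,-0.0007,-0.0055]],"turn":[0]}' 0 35
python3 - <<'E'
from wf import *
wait(8);wait(8);im=wait(3)
cv2.imwrite('pics/w18.png',im[:,:,::-1])
E
```

```text
time_s: 20.48
tool_pos: [0.642, -0.1734, 0.0469]
tool_rot: [141.0, 89.2, 7.8]
force: [0.1, -0.1, -0.2]
grip_width: 0.0826
t 20.88 w 0.053 F [-0.6 -1.2 -0.2] pos [ 0.6413 -0.1732  0.0458] x [ 0.0112  0.0026 -0.9999] yaw -43.2
t 21.27 w 0.0328 F [ 0.9  0.1 -0.2] pos [ 0.6413 -0.1733  0.0458] x [ 0.0114  0.0024 -0.9999] yaw -43.2
t 21.43 w 0.0331 F [-0.8 -0.8 -0.6] pos [ 0.6413 -0.1732  0.0458] x [ 0.0114  0.0025 -0.9999] yaw -43.2
```

View pics/w18.png

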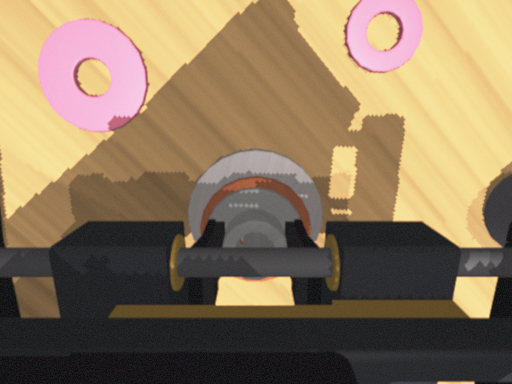

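```bash

python3 -m pendant '{"xyz":[[-0.0005,0,0.025],[-0.0005,0,0.045],[-0.011,0.051,0.005],[-0.011,0.051,0],[-0.011,0.051,0],[-0.011,0.051,0],[-0.011,0.051,0]],"turn":[0,0,0,0,0,0,0]}'
python3 - <<'E'
from wf import *
wait(4);wait(4);T=c2w('wrist');im=wait(1)
print(proj('wrist',T,[.635,.137,.024]))
cv2.imwrite('pics/w19.png',cv2.resize(im[:,:,::-1],None,fx=1.5,fy=1.5));np.save('T19.npy',T)
for n in ('turntable',):
    for d in pinpoint('wrist',n)[:2]: print(n,round(d['score'],2),W(T,d['at']).round(4))
E
```

```text
time_s: 22.3
tool_pos: [0.5812, 0.0819, 0.1197]
tool_rot: [143.6, 89.5, 9.8]
force: [0.3, 0.6, -1.2]
grip_width: 0.0329
t 22.5 w 0.033 F [ 0.3 -1.  -1.6] pos [0.5814 0.082  0.1197] x [ 0.0078  0.0014 -1.    ] yaw -43.6
t 22.7 w 0.0333 F [ 1.4  0.8 -1.9] pos [0.5824 0.0784 0.1196] x [ 0.0079  0.001  -1.    ] yaw -44.0
t 22.75 w 0.0332 F [ 0.4  0.5 -0.8] pos [0.5824 0.0787 0.1197] x [ 0.0079  0.0012 -1.    ] yaw -44.0
(np.float64(251.22705157549868), np.float64(96.0337668637722))
turntable 0.69 [ 0.632   0.1416 -0.001 ]
```

View pics/w19.png

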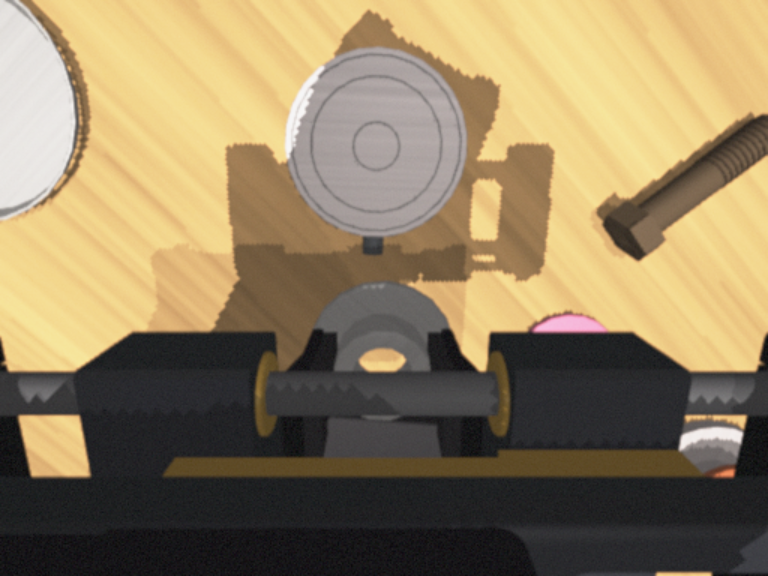

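```bash
python3 - <<'E'
from wf import *
T=np.load('T19.npy');print(ray('wrist',T,376/1.5-.17,146/1.5-.17,.024))
for zc in (-.004,0,.004):
    for x in (.0038,.0098):print(zc,x,px('wrist',(np.linalg.inv(np.array(camera_params('wrist')['hand_eye']))@[x,0,zc-.028,1])[:3]))
wait(1)
E
```

```text
[0.63399287 0.13678704 0.024     ]
-0.004 0.0038 (np.float64(255.79347957106535), np.float64(179.18483966660528))
-0.004 0.0098 (np.float64(255.75397900310094), np.float64(176.80793371784063))
0 0.0038 (np.float64(255.779477014321), np.float64(186.3564929418684))
0 0.0098 (np.float64(255.74066413254073), np.float64(183.7586053537972))
0.004 0.0038 (np.float64(255.7656415147249), np.float64(193.4425849895666))
0.004 0.0098 (np.float64(255.72750294435252), np.float64(190.6290512226755))
t 22.85 w 0.0331 F [ 0.3 -0.4 -1.7] pos [0.5824 0.0792 0.1198] x [ 0.0081  0.0015 -1.    ] yaw -44.0
```

```bash

python3 -m pendant '{"xyz":[[0.027,0.03,-0.01],[0.026,0.029,-0.035]],"turn":[0,0]}'
python3 - <<'E'
from wf import *
wait(4);wait(5)
E
```

```text
time_s: 23.1
tool_pos: [0.6394, 0.1341, 0.0774]
tool_rot: [129.4, 89.1, -5.0]
force: [0.9, -0.3, -0.9]
grip_width: 0.0328
t 23.3 w 0.033 F [ 0.3 -0.8 -1. ] pos [0.6354 0.1342 0.0739] x [ 0.0062 -0.0018 -1.    ] yaw -44.3
t 23.55 w 0.0331 F [ 0.5  0.4 -1.4] pos [0.6367 0.1331 0.0768] x [ 0.0114 -0.0024 -0.9999] yaw -44.4
```

```bash

python3 -m pendant '{"xyz":[[-0.001,0.005,-0.033]],"turn":[0]}'
python3 - <<'E'
from wf import *
wait(4);wait(4)
ts=[]
for cam in ('side','scene'):
    T,im=snap(cam,cam+'3.png');u,v=map(int,proj(cam,T,[.634,.137,.03]))
    ts.append(cv2.resize(im[v-30:v+30,u-30:u+30,::-1],None,fx=6.5,fy=6.5,interpolation=cv2.INTER_CUBIC))
cv2.imwrite('pics/t1.png',np.hstack(ts))
E
```

```text
time_s: 23.68
tool_pos: [0.639, 0.1375, 0.0477]
tool_rot: [128.6, 88.9, -5.9]
force: [0.6, -0.1, -2.7]
grip_width: 0.033
t 23.88 w 0.0331 F [-0.6  0.6 -1.9] pos [0.6355 0.1376 0.0443] x [ 0.0112 -0.0029 -0.9999] yaw -44.4
t 24.07 w 0.0328 F [ 0.5  0.8 -2.3] pos [0.6367 0.138  0.0453] x [ 0.0136 -0.0021 -0.9999] yaw -44.4
```

View pics/t1.png

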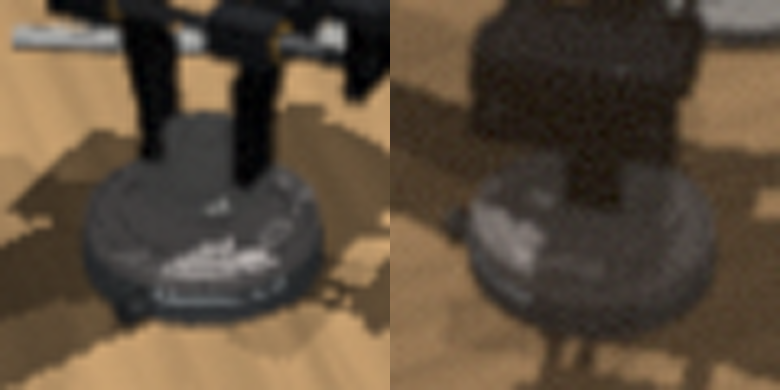

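```bash

python3 -m pendant '{"xyz":[[-0.001,0.0005,-0.0105]],"turn":[0]}'
python3 - <<'E'
from wf import *
wait(3);wait(4)
E
```

```text
time_s: 24.3
tool_pos: [0.6364, 0.1388, 0.0353]
tool_rot: [127.6, 89.1, -6.8]
force: [0.4, -0.4, -1.6]
grip_width: 0.0329
t 24.45 w 0.0331 F [-0.7 -0.8 -2.2] pos [0.635  0.1385 0.0338] x [ 0.0121 -0.0024 -0.9999] yaw -44.4
t 24.65 w 0.0328 F [-0.3 -0.1 -2. ] pos [0.635  0.1385 0.034 ] x [ 0.0121 -0.0024 -0.9999] yaw -44.4
```

```bash

python3 -m pendant '{"xyz":[[-0.0005,0,-0.0012]],"turn":[0]}'
python3 - <<'E'
from wf import *
wait(3);wait(3)
E
python3 -m pendant '{"xyz":[[-0.0003,0,-0.0008]],"turn":[0]}' 0.65
python3 - <<'E'
from wf import *
wait(3);wait(4)
E
python3 -m pendant '{"xyz":[[0,0,0.04],[0,0,0.06]],"turn":[0,0]}' 1
python3 - <<'E'
from wf import *
wait(3)
ts=[]
for cam in ('side','scene'):
    T,im=snap(cam,cam+'3.png');u,v=map(int,proj(cam,T,[.634,.137,.03]))
    ts.append(cv2.resize(im[v-30:v+30,u-30:u+30,::-1],None,fx=6.5,fy=6.5,interpolation=cv2.INTER_CUBIC))
    for d in pinpoint(cam,'sleeve_c')[:3]: print(round(d['score'],2),W(T,d['at']))
cv2.imwrite('pics/t2.png',np.hstack(ts))
E
```

```text
time_s: 24.78
tool_pos: [0.635, 0.1386, 0.0337]
tool_rot: [123.7, 89.2, -10.7]
force: [-1.5, -1.8, 7.3]
grip_width: 0.0329
t 24.93 w 0.0327 F [-0.7 -0.8  4.2] pos [0.635  0.1386 0.0337] x [ 0.0132 -0.0024 -0.9999] yaw -44.4
t 25.07 w 0.0329 F [-1.2 -1.   5.9] pos [0.635  0.1386 0.0337] x [ 0.0132 -0.0024 -0.9999] yaw -44.4
time_s: 25.2
tool_pos: [0.6349, 0.1388, 0.033]
tool_rot: [125.6, 89.2, -8.8]
force: [-0.6, -0.7, 0.3]
grip_width: 0.0371
t 25.35 w 0.0474 F [ 0.7 -0.4  0. ] pos [0.6344 0.1386 0.0324] x [ 0.0127 -0.0023 -0.9999] yaw -44.4
t 25.55 w 0.0549 F [ 0.4 -0.1 -0. ] pos [0.6345 0.1386 0.0326] x [ 0.0128 -0.0024 -0.9999] yaw -44.4
time_s: 25.8
tool_pos: [0.6302, 0.1372, 0.1283]
tool_rot: [55.4, 89.8, -79.0]
force: [0.4, -0.3, 0.3]
grip_width: 0.0692
t 25.95 w 0.0803 F [ 0.3 -0.2 -0.7] pos [0.6342 0.1386 0.1334] x [ 0.0126 -0.0023 -0.9999] yaw -44.4
0.74 [0.63515373 0.13812403 0.0360732 ]
```

View pics/t2.png

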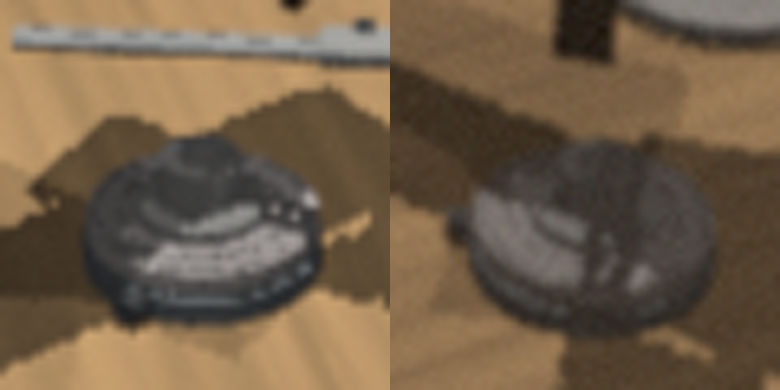

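The sleeve stands on the turntable at about (0.635, 0.138, 0.037). Last is the copper washer.

```bash

python3 -m pendant '{"xyz":[[0.001,-0.051,0],[0.001,-0.052,-0.006],[0.001,-0.052,-0.006],[0.001,-0.052,-0.006],[0.001,-0.052,-0.006],[0.001,-0.05,-0.006]],"turn":[0,0,0,0,0,0]}'
python3 - <<'E'
from wf import *
wait(4);wait(4);T=c2w('wrist');im=wait(1)
print(proj('wrist',T,[.6415,-.1735,.076]))
cv2.imwrite('pics/w20.png',cv2.resize(im[:,:,::-1],None,fx=1.5,fy=1.5,interpolation=cv2.INTER_CUBIC));np.save('T16.npy',T)
E
```

```text
time_s: 26.9
tool_pos: [0.6299, -0.1728, 0.0872]
tool_rot: [-54.8, 89.4, 171.5]
force: [0.7, -0.3, -0.2]
grip_width: 0.0868
t 27.1 w 0.0871 F [-0.4  1.   0. ] pos [ 0.6297 -0.1724  0.0871] x [-0.0117  0.0022 -0.9999] yaw -43.8
t 27.3 w 0.087 F [ 0.6 -0.3 -0.1] pos [ 0.6314 -0.1685  0.0891] x [-0.0087  0.0021 -1.    ] yaw -43.5
t 27.35 w 0.0866 F [-0.2 -0.1  0. ] pos [ 0.6314 -0.1688  0.0892] x [-0.0085  0.0017 -1.    ] yaw -43.5
(np.float64(273.9688557290598), np.float64(222.84454241419488))
```

View pics/w20.png

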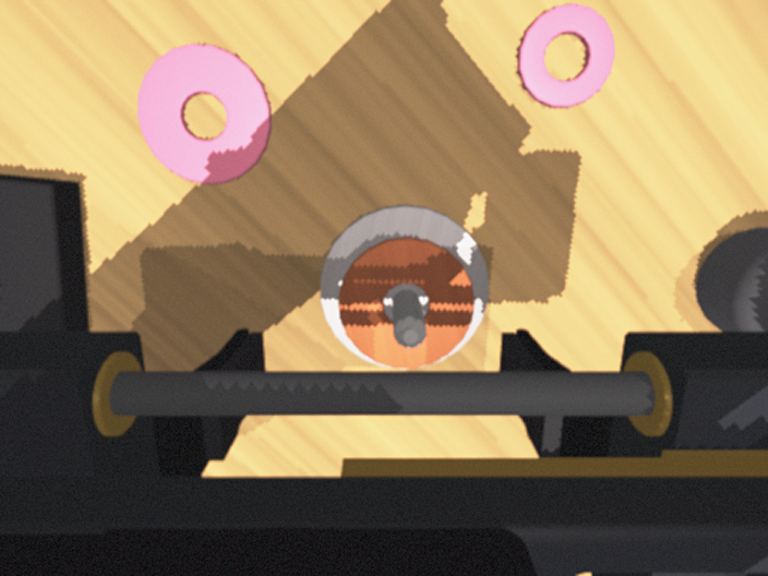

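```bash

python3 -m pendant '{"xyz":[[0.006,-0.003,-0.02],[0.004,-0.002,-0.03]],"turn":[0,0]}'
python3 - <<'E'
from wf import *
wait(4);im=wait(4)
cv2.imwrite('pics/w21.png',cv2.resize(im[:,:,::-1],None,fx=1.5,fy=1.5,interpolation=cv2.INTER_CUBIC))
E
```

```text
time_s: 27.6
tool_pos: [0.6443, -0.1726, 0.04]
tool_rot: [-43.6, 89.8, -176.9]
force: [-0.7, 0.9, 0.0]
grip_width: 0.0872
t 27.8 w 0.087 F [ 0.7  0.  -0.1] pos [ 0.6427 -0.1723  0.0395] x [-0.0066  0.0014 -1.    ] yaw -43.3
t 28.0 w 0.087 F [ 0.7  0.2 -0.1] pos [ 0.644  -0.173   0.0418] x [-2.7e-03 -1.0e-04 -1.0e+00] yaw -43.4
```

View pics/w21.png

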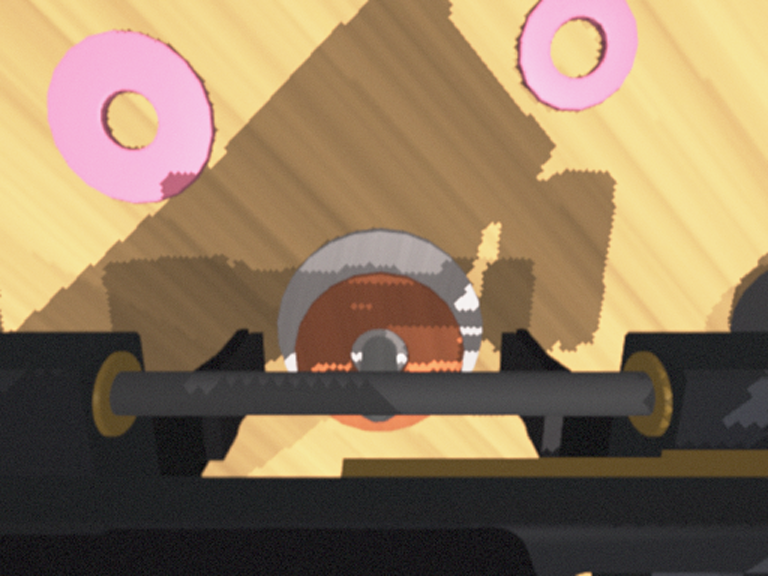

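```bash

python3 -m pendant '{"xyz":[[-0.003,0.0003,-0.0135]],"turn":[0]}' 0 35
python3 - <<'E'
from wf import *
wait(4);wait(4);im=wait(4)
cv2.imwrite('pics/w22.png',cv2.resize(im[:,:,::-1],None,fx=1.5,fy=1.5,interpolation=cv2.INTER_CUBIC))
E
```

```text
time_s: 28.12
tool_pos: [0.6426, -0.1731, 0.0299]
tool_rot: [89.6, 89.9, -43.8]
force: [0.0, 0.4, 0.1]
grip_width: 0.0825
t 28.32 w 0.0687 F [ 1.2 -1.4 -1.3] pos [ 0.6405 -0.1727  0.0278] x [-3.6e-03  1.0e-04 -1.0e+00] yaw -43.4
t 28.52 w 0.0647 F [ 0.3  0.  -1.6] pos [ 0.6409 -0.1727  0.0283] x [-0.0028  0.     -1.    ] yaw -43.4
t 28.73 w 0.0643 F [-0.2 -1.6 -1.9] pos [ 0.641  -0.1726  0.0283] x [-0.0028  0.     -1.    ] yaw -43.4
```

View pics/w22.png

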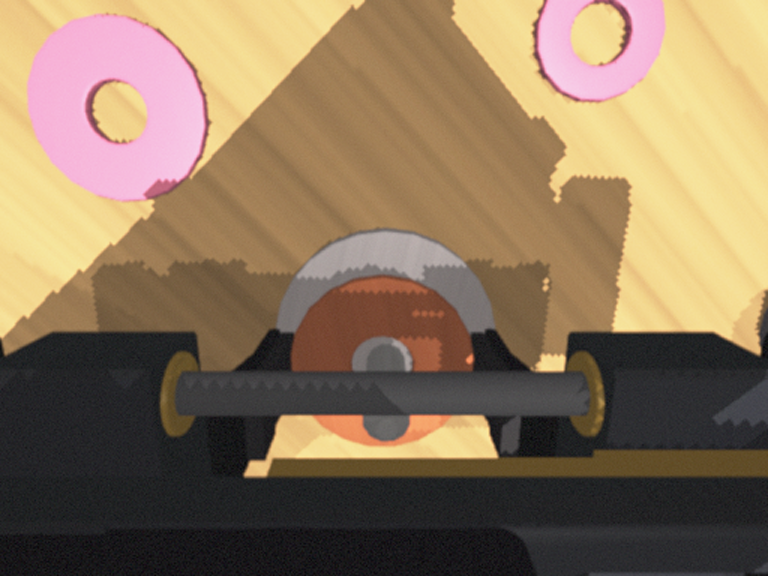

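```bash

python3 -m pendant '{"xyz":[[-0.0003,0,0.025],[-0.0003,0,0.045]],"turn":[0,0]}'
python3 - <<'E'
from wf import *
wait(3);im=wait(3)
cv2.imwrite('pics/w23.png',im[:,:,::-1])
E
python3 -m pendant '{"xyz":[[-0.012,0.03,0.003],[-0.024,0.055,0],[-0.024,0.055,0],[-0.024,0.055,0],[-0.024,0.055,0],[-0.024,0.055,0],[-0.024,0.055,0],[-0.024,0.055,0],[-0.012,0.03,0]],"turn":[0,0,0,0,0,0,0,0,0]}'
python3 - <<'E'
from wf import *
wait(4);wait(4);T=c2w('wrist');im=wait(1)
print(proj('wrist',T,[.49,.311,.003]))
cv2.imwrite('pics/w24.png',cv2.resize(im[:,:,::-1],None,fx=1.5,fy=1.5,interpolation=cv2.INTER_CUBIC));np.save('T24.npy',T)
E
```

```text
time_s: 28.98
tool_pos: [0.6369, -0.1723, 0.0949]
tool_rot: [-59.1, 89.3, 167.5]
force: [1.4, -0.8, -1.0]
grip_width: 0.0646
t 29.12 w 0.0642 F [ 0.3 -1.2 -2. ] pos [ 0.6405 -0.1726  0.0993] x [-2.1e-03 -1.0e-04 -1.0e+00] yaw -43.4
t 29.27 w 0.0647 F [-0.3 -0.5 -1.3] pos [ 0.6374 -0.1722  0.0949] x [-0.0097  0.0018 -1.    ] yaw -43.4
time_s: 30.4
tool_pos: [0.4293, 0.2785, 0.0854]
tool_rot: [-47.4, 88.4, 178.7]
force: [0.9, -0.2, -1.8]
grip_width: 0.0646
t 30.6 w 0.0643 F [-0.6  0.2 -0.8] pos [0.4315 0.2753 0.0853] x [-2.710e-02 -6.000e-04 -9.996e-01] yaw -44.0
t 30.8 w 0.0648 F [ 1.6  0.3 -1.5] pos [0.433  0.274  0.0859] x [-2.590e-02 -2.000e-04 -9.997e-01] yaw -44.3
t 30.85 w 0.0644 F [-0.3 -0.  -1.4] pos [0.433  0.2741 0.086 ] x [-0.0257 -0.     -0.9997] yaw -44.3
(np.float64(277.4501445311054), np.float64(109.70548696216925))
```

View pics/w24.png

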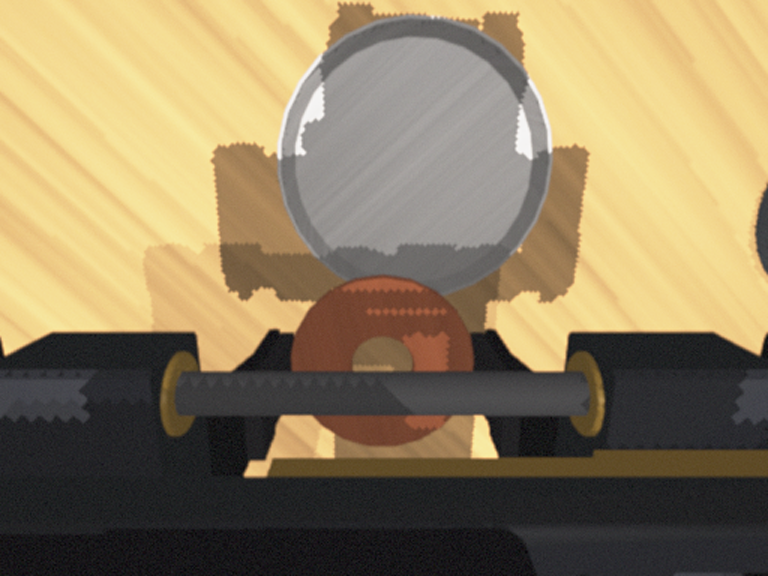

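```bash
python3 - <<'E'
from wf import *
T=np.load('T24.npy');print(ray('wrist',T,274.5,106.5,.003),ray('wrist',T,414.5/1.5,155/1.5,.014))
E
python3 -m pendant '{"xyz":[[0.029,0.02,-0.01],[0.028,0.019,-0.025]],"turn":[0,0]}'
python3 - <<'E'
from wf import *
wait(4);wait(5)
E
```

```text
[0.49000606 0.31423317 0.003     ] [0.49222558 0.31537101 0.014     ]
time_s: 31.1
tool_pos: [0.4935, 0.3111, 0.0524]
tool_rot: [-41.1, 88.8, -175.6]
force: [0.0, 0.3, 0.7]
grip_width: 0.0641
t 31.3 w 0.0643 F [ 0.3  0.5 -1.6] pos [0.4901 0.3106 0.0506] x [-0.0269 -0.0027 -0.9996] yaw -44.4
t 31.55 w 0.0644 F [-0.  -1.  -1.1] pos [0.4906 0.3111 0.0525] x [-0.0226 -0.0023 -0.9997] yaw -44.4
```

```bash

python3 -m pendant '{"xyz":[[0,0.002,-0.025],[-0.001,0,-0.015]],"turn":[0,0]}'
python3 - <<'E'
from wf import *
wait(4);wait(5)
ts=[]
for cam in ('side','scene'):
    T,im=snap(cam,cam+'3.png');u,v=map(int,proj(cam,T,[.49,.312,.02]))
    ts.append(cv2.resize(im[v-35:v+35,u-35:u+35,::-1],None,fx=5.5,fy=5.5,interpolation=cv2.INTER_CUBIC))
cv2.imwrite('pics/d1.png',np.hstack(ts))
E
```

```text
time_s: 31.8
tool_pos: [0.4912, 0.3132, 0.0147]
tool_rot: [-41.5, 89.0, -175.9]
force: [-0.3, 0.4, -2.1]
grip_width: 0.0642
t 32.0 w 0.0644 F [ 0.3 -0.1 -1.1] pos [0.4916 0.3138 0.0154] x [-1.670e-02 -5.000e-04 -9.999e-01] yaw -44.4
t 32.25 w 0.0648 F [-0.1  0.8 -1.2] pos [0.492  0.314  0.0156] x [-0.0159  0.     -0.9999] yaw -44.4
```

View pics/d1.png

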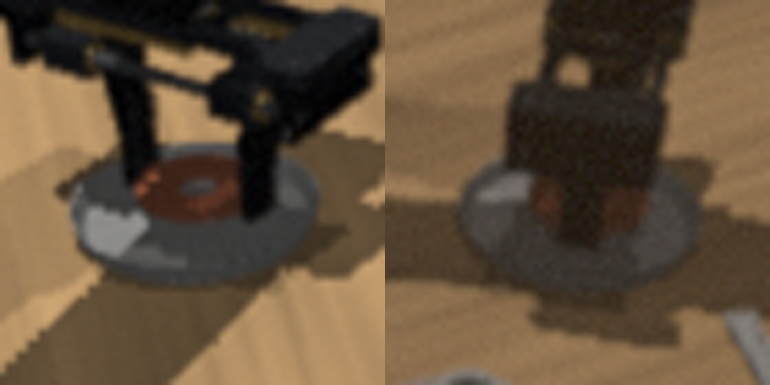

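Centred over the dish. Lower about 9 mm.

```bash

python3 -m pendant '{"xyz":[[-0.001,0,-0.0095]],"turn":[0]}'
python3 - <<'E'
from wf import *
wait(3);wait(4)
E
```

```text
time_s: 32.48
tool_pos: [0.4915, 0.3143, 0.0063]
tool_rot: [-48.1, 89.2, 177.5]
force: [-0.5, -0.5, -1.9]
grip_width: 0.0643
t 32.62 w 0.0644 F [-0.3 -0.3 -1.6] pos [0.4901 0.3134 0.0049] x [-0.018  -0.0011 -0.9998] yaw -44.4
t 32.83 w 0.0642 F [ 0.1 -0.  -0.9] pos [0.4908 0.314  0.0059] x [-1.630e-02 -1.000e-04 -9.999e-01] yaw -44.4
```

```bash

python3 -m pendant '{"xyz":[[-0.0005,0,-0.0018]],"turn":[0]}'
python3 - <<'E'
from wf import *
wait(3);wait(3)
E
python3 -m pendant '{"xyz":[[-0.0003,0,-0.0006]],"turn":[0]}' 0.88
python3 - <<'E'
from wf import *
wait(3);wait(4)
E
python3 -m pendant '{"xyz":[[0,0,0.04],[0,0,0.06]],"turn":[0,0]}'
python3 - <<'E'
from wf import *
wait(4)
ts=[]
for cam in ('side','scene'):
    T,im=snap(cam,cam+'F.png',1.5);u,v=map(int,proj(cam,T,[.49,.312,.02]))
    ts.append(cv2.resize(im[v-35:v+35,u-35:u+35,::-1],None,fx=5.5,fy=5.5,interpolation=cv2.INTER_CUBIC))
    for n in ('nut_c','washer_c','sleeve_c','crush_c','bolt','caliper'):
        for d in pinpoint(cam,n)[:3]: print(cam,n,round(d['score'],2),W(T,d['at']).round(4))
cv2.imwrite('pics/d2.png',np.hstack(ts))
E
```

```text
time_s: 32.95
tool_pos: [0.4906, 0.3141, 0.0043]
tool_rot: [-46.3, 89.1, 179.2]
force: [-0.7, -0.1, -0.6]
grip_width: 0.0645
t 33.1 w 0.0646 F [ 0.2 -0.2 -2.3] pos [0.4903 0.314  0.0041] x [-1.630e-02 -1.000e-04 -9.999e-01] yaw -44.4
t 33.25 w 0.0646 F [ 0.5  0.7 -1.7] pos [0.4904 0.314  0.0042] x [-1.620e-02 -1.000e-04 -9.999e-01] yaw -44.4
time_s: 33.38
tool_pos: [0.49, 0.3146, 0.004]
tool_rot: [-47.9, 89.1, 177.6]
force: [-1.1, 1.3, 2.6]
grip_width: 0.0688
t 33.52 w 0.0748 F [0.  1.2 2.8] pos [0.4902 0.3146 0.004 ] x [-1.560e-02  7.000e-04 -9.999e-01] yaw -44.4
t 33.73 w 0.0764 F [-2.3  1.8  3.7] pos [0.4901 0.3146 0.004 ] x [-1.580e-02  7.000e-04 -9.999e-01] yaw -44.4
time_s: 33.98
tool_pos: [0.487, 0.3109, 0.1006]
tool_rot: [-34.1, 88.5, -168.5]
force: [0.9, -0.4, 0.6]
grip_width: 0.0766
t 34.17 w 0.0767 F [-1.  -0.8 -1. ] pos [0.4891 0.3122 0.1024] x [-0.019  -0.0028 -0.9998] yaw -44.5
side nut_c 0.63 [ 0.4978 -0.3122  0.0261]
side washer_c 0.76 [ 0.7728 -0.14    0.0008]
side washer_c 0.44 [ 0.4839 -0.0113  0.0338]
side sleeve_c 0.67 [0.4904 0.3144 0.0034]
side crush_c 0.73 [ 0.6266 -0.0395  0.0092]
side bolt 0.9 [0.7454 0.0017 0.0032]
side caliper 0.93 [0.6966 0.2972 0.0013]
scene nut_c 0.55 [ 0.4948 -0.3196  0.0259]
scene nut_c 0.22 [0.49   0.3157 0.0084]
scene nut_c 0.18 [ 0.7435 -0.0022 -0.0012]
scene washer_c 0.79 [ 0.7792 -0.1434  0.0049]
scene washer_c 0.58 [ 0.4819 -0.0136  0.031 ]
scene sleeve_c 0.57 [0.6342 0.1395 0.0368]
scene crush_c 0.69 [0.4873 0.3151 0.0069]
scene crush_c 0.58 [ 0.6301 -0.0426  0.0052]
scene bolt 0.81 [ 0.7424 -0.0019 -0.0017]
scene caliper 0.87 [0.6986 0.2965 0.0007]
```

View pics/d2.png

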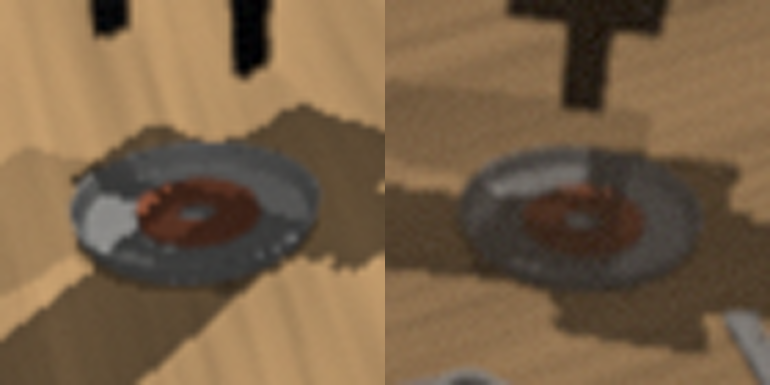

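View pics/sideF.png

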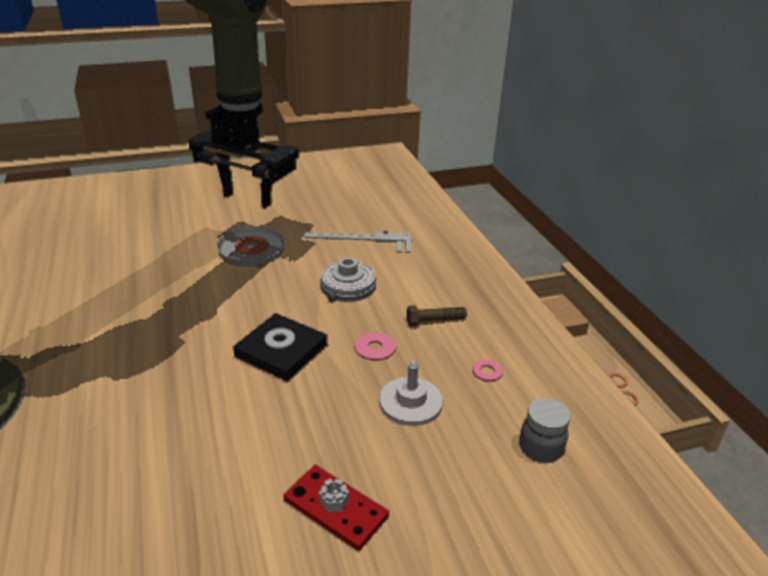

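All four parts are at their stations, the bolt and caliper have not moved, and the arm is clear. Handing in.

```bash
python3 - <<'E'
from h import *
wait(4);print(sign_off())
E
```

```text
t 35.08 w 0.0768 F [-0.5 -0.5 -0.4] pos [0.4881 0.3124 0.1015] x [-0.0216 -0.0029 -0.9998] yaw -44.4
the job is handed in; nothing more can be done
None
```

I took all four parts off the spindle in order, set each at its station, and handed the job in at about 35 s. No verdict was reported.

| Part | Station | Last network reading (x, y, z in m) | Station centre (m) |
|---|---|---|---|
| Castle nut | over the checker's pin | z 0.025–0.026 | |
| Steel washer | middle of the granite | (0.483, -0.013), z 0.026–0.034 | about (0.485, -0.012) |
| Flanged sleeve | middle of the turntable, flange down | (0.634, 0.139), z 0.037 | (0.634, 0.137) |
| Copper washer | dish floor | (0.487, 0.315), z 0.007 | about (0.490, 0.313) |

- **Pictures:** the last pictures show all four parts flat and centred, and the gripper raised clear with about 100 mm under the fingertips.
- **Left alone:** the bolt and caliper read within about 5 mm of their starting positions, which is within network error. Both pink rings stayed where they were.
- **Readings that disagreed:**
  - The side camera's last nut reading was about 8 mm off the scene camera's. The pictures show the nut over the pin.
  - The side camera gave the copper washer in the dish as "sleeve" and missed the real sleeve. Its "copper washer" reading was the pink look-alike.
  - Both cameras rank the pink ring first for the steel washer.
- **Not exact:** the steel and copper washers were let go roughly 2–3 mm above their surfaces, because the fingertips reach slightly below the parts.

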